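Scan a sample jar on the balance and book it into the tray

ROBOT

A 7-joint arm with a two-finger parallel gripper is mounted at the origin on the work surface. World frame = base frame: x ahead of the robot, y to its left, z up, the work surface at z = 0. Lengths are in mm, angles in rad, forces in N, time in s.
With the tool pointing down it reaches from about 425 to 950 mm from the base axis. Payload 16.7 kg.
Tool frame: the origin (TCP) lies between the finger pads; the fingertips stand 25 mm ahead of it and the grasp point (between the pads) lies 6 mm ahead of it; x points along the fingers, y is the direction in which the jaws open and shut, and the axes are right-handed (so a half turn about x gives the same grasp; the last joint's range is limited). The gripper opens to 94 mm and grips with 3 to 60 N. Pads are 16 mm wide; open, the fingers measure 119 mm over their backs; the gripper's body (75 mm by 177 mm) begins 78 mm behind the grasp point.
Start: joints at [-1.296, 0.426, 0.074, 1.606, -0.034, 1.111, -0.067], TCP at [278.194, 614.967, 230.467] pointing down, gripper open.
Joint ranges: [-2.85, 2.85], [-0.5, 2.14], [-1.23, 1.37], [0.21, 2.46], [-1.02, 4.16], [0.16, 2.05], [-2.73, 2.73]. Speed limits (rad/s): [1.89, 1.89, 2.39, 2.39, 3.01, 3.01, 3.01].

INTERFACE

Orientations are given as [roll, pitch, yaw] about the fixed x, y, z axes, in that order (R = Rz(yaw) Ry(pitch) Rx(roll)).
In Python, from workcell import r, snapshot gives the robot as it stands.
- The arm moves only by the shell command python3 -m handwheel 'ROWS' [FORCE]. ROWS is JSON, a list of rows, each an object with "gripper": the opening, from 0 (shut) to 1 (fully open); "linear": the shift along the tool's x, y, z in m, a list of three; "turn": the turn about the tool's x in degrees. A call has 1 to 5 rows; each row shifts and turns the commanded pose from where the row before left it, along the tool's axes as they then stand; what a row does not reach is not made up. A row lasts 1/12 s, in which the tool goes at most 41.7 mm and 7.16 degrees, less where a joint would pass 70% of its speed; a pose out of reach is approached as far as the arm can. A call with a gripper value outside its range is refused whole. The fingers move at their own pace and stop on an object; FORCE is the grip in N (left out, the last holds). Time passes only in rows, so rows that do not move let the fingers close. It gives the time, the measured TCP pose, the force and the opening at its end, in the units of the state.
- r.get_state(): the state, without advancing time (a new reading comes with each control period).
- snapshot(name): name is "scene" or "top" or "wrist"; returns a dict with "image" (384x512x3 uint8, red, green, blue), "z_map" (384x512 float32, mm along the optical axis (not along the pixel's ray), 0 where there is no reading), "intrinsics" (3x3 intrinsics, pixels), "extrinsics" (4x4, takes a point from camera to world coordinates). Camera axes: x right, y up, looking along -z (the intrinsics and any distortion apply to the point x, -y, -z); pixel columns grow to the right and rows downward; lengths in mm; the calibration is good to about 2 mm. The wrist camera is an equidistant fisheye: a pixel r from the principal point sees the ray r / f radians off the axis. A picture is of the moment at which its call begins.
- r.sign_off(): hands the job in, once; it reports no verdict.
The state is a dict: "time_s": time; "joint_pos": joint angles; "joint_vel": joint speeds; "joint_torque": joint torques, N m; "position": TCP position; "eef_rot": TCP orientation; "wrist_force": force on the tool from outside, world axes, zero at the start; "wrist_torque": the same for the moment, N m; "grip_width": finger opening in mm.
Only numpy, scipy, OpenCV 4.12 (cv2) and the standard library are available. Lean on these libraries where they do the work, as an engineer would, in place of code of your own. Each camera call takes 0.05 s, during which the arm holds its last target.

TASK

Book in the square sample jar that stands on the balance: take the cordless barcode scanner from its desk holder, aim its window square at the barcode label on the jar's side from about 10 cm away, and hold it steady there for a good second until the label is read. Then hang the scanner back in its holder the way it was, and set the jar down upright, not dropped, on the floor of the tray beside the round jar that is already there. Keep the jar upright throughout and leave the other things where they are.

Things in the scene. Friction and masses are not known exactly. Their poses are not given: they have to be found in the camera images.
- scanner: cordless pistol-grip barcode scanner, 190 g, grey head, dark handle, hung in its holder. Origin: middle of the head's flat underside; x forward along the beam, z up. Head: x -50 to +70 mm, z 0 to 44; its upright sides are 50 mm apart from x -50 to +40 (grip here from above, across y), then a dark nose hood 60 wide. Handle 34 x 26 mm below, leaning back, lowest point 89 mm under the origin
- scanner_window (a point): middle of the dark window on the nose, 70 mm ahead of and 24 mm above the scanner's origin, axes alike; beam along +x. No trigger: it reads by itself when held still for 0.8 s in the gripper with the label's centre 45 to 165 mm ahead and within 15 mm of the beam sideways and in height, facing the label within 20 degrees of square, level with the jar within 20 degrees
- holder: white desk holder, fixed: foot 150 x 110 mm, a column under the scanner's nose (x 52 to 64 mm) and, back from its top, two level prongs 7 mm wide with a 38 mm gap, running to x -68, ends turned up 6 mm. Origin: middle of its underside; x the way the hung scanner looks. The handle goes down through the gap, or in from the open back; the head's underside rests on the prongs
- holder_seat (a point): where the scanner's origin belongs when hung: 135 mm above the bench, level with the prong tops and midway between them; axes as the holder's. At the start the scanner hangs within 10 mm of it, facing along the holder's x
- balance: top-loading laboratory balance, white, fixed, 250 x 200 mm (x, y). Origin: middle of its underside; its sloping display and keys point to -x, towards the robot. Its housing is 66 mm high
- pan (a point): middle of the balance's level steel pan (160 x 170 mm, x by y), 80 mm above the bench, 35 mm to the +x side of the balance's origin
- jar: square amber sample jar, about 260 g, on the balance pan: body 60 x 60 mm and 96 mm high, round dark screw lid 54 mm across up to 122 mm. Origin: middle of its underside, z up, x out of the face with the label. At the start the label looks to the robot's right (-y), give or take 35 degrees
- label (a point): centre of the white barcode label, 50 wide x 40 mm high, upright bars, on the jar's +x face, 30.5 mm from its axis and 60 mm above its underside; axes as the jar's, x straight out of the label. A paper seal strip 16 mm wide runs from it up on to the lid, so the label's side can be told from above
- tray: low steel tray, fixed, 250 x 160 mm (x, y), rim 30 mm high, walls and floor 4 mm thick. Origin: middle of its underside. The round jar stands in its +x half, the other half is free
- tray_in (a point): middle of the tray's inner floor, 4 mm above the bench; axes as the tray's
- round_jar: round amber jar with a dark lid, 62 mm across and 105 mm high, already booked in, standing in the +x half of the tray. Origin: middle of its underside. Leave it alone
- white_bottle: white round bottle, 72 mm across, 165 mm high, bystander on the bench beyond the work. Origin: middle of its underside
- tip_box: pipette-tip box, 86 x 124 mm and 63 mm high, dark foot and pale lid, bystander on the bench beyond the work. Origin: middle of its underside
Not all that is in view belongs to the job. What is shaped like the jar but blue is not meant.

How it is judged:
By the outcome, as a careful person would: the job done as asked, in the order asked, and still so for the second after the job is handed in, with the robot touching nothing.
It also fails if it takes over 56 s, if anything falls off the work surface, if the arm or the gripper's body presses on something with over 40 N, if the wrist force passes 120 N, or if a joint passes its speed limit or range.

## Working session

There is one attempt and no reset: what is moved stays moved. The work goes in short steps, Python scripts to look and compute and a shell command to move; the robot and the scene stay as the last step left them, time stands still between calls to the robot, and variables do not carry over. Pictures are saved under pics/ and viewed, and the job is handed in when it is done.

```bash
ls; mkdir -p pics; cat > h.py <<'E'
import numpy as np, cv2
from workcell import r, snapshot
def shot(n,fn):
    s=snapshot(n); cv2.imwrite('pics/'+fn,cv2.cvtColor(s['image'],cv2.COLOR_RGB2BGR)); np.savez('pics/'+fn+'.npz',**s); return s
def world(s):
    K=s['intrinsics'];z=s['z_map'];T=s['extrinsics'];h,w=z.shape
    u,v=np.meshgrid(np.arange(w),np.arange(h))
    p=np.stack([(u-K[0,2])/K[0,0]*z,-(v-K[1,2])/K[1,1]*z,-z],-1)
    return p@T[:3,:3].T+T[:3,3]
E
python3 - <<'E'
from h import *
for n in ['scene','top','wrist']:
    s=shot(n,n+'1.png'); print(n,s['intrinsics'].tolist(),np.round(s['extrinsics'],3).tolist(), [k for k in s])
st=r.get_state();print(st)
E
```

```text
pics
scene [[455.6522595391049, 0.0, 254.50742154927266], [0.0, 455.6522595391049, 186.45593730871965], [0.0, 0.0, 1.0]] [[0.868, -0.365, 0.337, 1115.954], [0.497, 0.64, -0.586, -802.812], [-0.002, 0.676, 0.737, 1168.896], [0.0, 0.0, 0.0, 1.0]] ['image', 'z_map', 'intrinsics', 'extrinsics']
top [[486.4977113193971, 0.0, 252.7421385922707], [0.0, 486.4977113193971, 187.68540323765137], [0.0, 0.0, 1.0]] [[0.01, 0.98, -0.2, 364.832], [-1.0, 0.011, 0.003, 34.411], [0.005, 0.2, 0.98, 1393.731], [0.0, 0.0, 0.0, 1.0]] ['image', 'z_map', 'intrinsics', 'extrinsics']
wrist [[297.3186396354542, 0.0, 259.3097000848255], [0.0, 297.3186396354542, 183.64652895994675], [0.0, 0.0, 1.0]] [[0.413, -0.884, -0.217, 215.024], [0.911, 0.401, 0.1, 643.895], [-0.001, -0.239, 0.971, 381.357], [0.0, 0.0, 0.0, 1.0]] ['image', 'z_map', 'intrinsics', 'extrinsics']
{'time_s': 0.15, 'joint_pos': array([-1.2954927 ,  0.42654624,  0.07386516,  1.60643212, -0.03408301,
        1.11080982, -0.06711641]), 'joint_vel': array([-1.29333473e-03, -1.89088385e-03, -1.24720770e-03, -8.09029531e-04,
       -1.30892324e-03,  5.20958833e-04, -6.39104943e-05]), 'joint_torque': array([ 4.19343516e-03, -9.36285639e+01,  3.66976328e+00, -4.54419029e+01,
       -4.86948027e-02,  1.79910444e-02,  1.21423614e-04]), 'position': array([278.09923179, 614.71548174, 229.97713816]), 'eef_rot': array([-1.49075613,  1.56985993, -1.91560792]), 'wrist_force': array([0.21397967, 0.31687033, 0.31405657]), 'wrist_torque': array([-0.01642117,  0.03707085, -0.019978  ]), 'grip_width': 93.7730761982029}
```

View pics/top1.png

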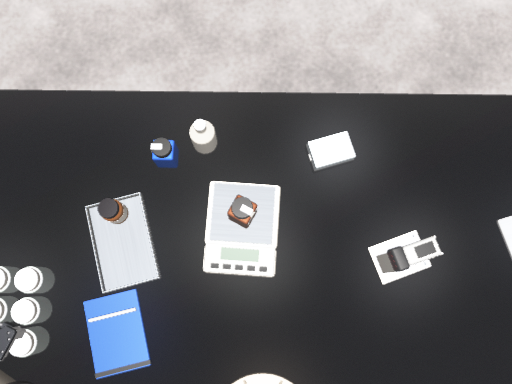

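View pics/scene1.png

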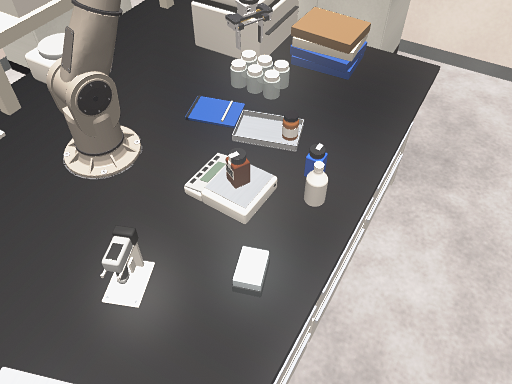

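View pics/wrist1.png

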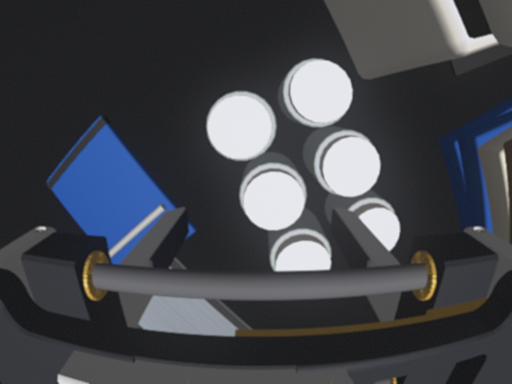

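The top view shows the tray (122,242) with the round jar at (112,210), the balance (241,228) with the jar at (242,211) and its seal strip pointing right, and the scanner in its holder at (405,257). The blue jar is at (163,150).

```bash
python3 - <<'E'
from h import *
s={k:v for k,v in np.load('pics/top1.png.npz').items()}
P=world(s);im=s['image']
def crop(x0,x1,y0,y1,f,n): cv2.imwrite('pics/'+n,cv2.cvtColor(cv2.resize(im[y0:y1,x0:x1],None,fx=f,fy=f,interpolation=cv2.INTER_CUBIC),cv2.COLOR_RGB2BGR))
crop(360,450,225,290,6,'c_scan.png'); crop(195,290,175,280,5,'c_bal.png')
def rect(name,box,zl,zh):
    x0,x1,y0,y1=box;m=np.zeros(P.shape[:2],bool);m[y0:y1,x0:x1]=1
    m&=(P[...,2]>zl)&(P[...,2]<zh)
    q=P[m]
    if len(q)<5: print(name,len(q));return
    R=cv2.minAreaRect(q[:,:2].astype(np.float32)); print(name,len(q),'c',np.round(R[0],1),'sz',np.round(R[1],1),'ang',round(R[2],1),'z med',np.round(np.median(q[:,2]),1),'pct',np.round(np.percentile(q[:,2],[5,95]),1))
rect('holder foot',(360,450,225,290),2,20)
rect('scanner top',(360,450,225,290),165,190)
rect('scanner all',(360,450,225,290),120,190)
rect('prongs',(360,450,225,290),120,150)
rect('balance low',(195,290,175,285),40,73)
rect('pan',(195,290,175,285),76,90)
rect('jar lid',(225,265,190,235),195,210)
rect('jar shoulder',(225,265,190,235),165,190)
rect('tray rim',(80,165,188,296),24,36)
rect('tray floor',(80,165,188,296),1,12)
rect('rjar',(95,130,190,225),95,120)
rect('bottle',(185,220,115,160),60,180)
rect('bluejar',(145,185,130,170),80,140)
rect('tip',(300,360,125,175),50,75)
E
```

```text
holder foot 2056 c [ 454.  -403.2] sz [180.4 264.6] ang 0.6 z med 5.4 pct [ 2.2 12.1]
scanner top 1025 c [ 455.8 -375.6] sz [ 59.6 121.7] ang 21.6 z med 180.8 pct [173.7 187.2]
scanner all 1140 c [ 456.7 -382.7] sz [ 59.6 136.6] ang 19.6 z med 180.2 pct [146.4 187. ]
prongs 69 c [ 454.5 -384.3] sz [ 56.5 136.1] ang 18.2 z med 135.8 pct [120.3 149.5]
balance low 2979 c [526.6  61.7] sz [200.  256.2] ang 86.6 z med 60.4 pct [48.1 67.9]
pan 2763 c [563.2  59.6] sz [170.  160.2] ang 86.5 z med 80.4 pct [76.9 84.9]
jar lid 370 c [559.   58.7] sz [51.7 52.2] ang 0.7 z med 202.3 pct [198.2 206.1]
jar shoulder 174 c [558.7  58.5] sz [60.8 59.7] ang 61.8 z med 174.9 pct [168.1 181.4]
tray rim 492 c [487.6 398.3] sz [251.1 161.6] ang 15.6 z med 29.2 pct [24.8 34.4]
tray floor 4977 c [491.5 404.2] sz [313.5 245.2] ang 2.7 z med 4.1 pct [1.3 9.1]
rjar 348 c [569.6 419. ] sz [53.8 51.7] ang 47.9 z med 109.5 pct [102.9 113.6]
bottle 609 c [781.1 173.9] sz [63.8 70.3] ang 19.2 z med 116.0 pct [ 71.7 166.3]
bluejar 501 c [734.9 282.8] sz [61.1 59.7] ang 88.9 z med 119.7 pct [ 88.3 125.9]
tip 1209 c [ 752.4 -190.2] sz [ 83.4 121.7] ang 16.7 z med 62.9 pct [57.6 67.5]
```

```bash
python3 - <<'E'
from h import *
s={k:v for k,v in np.load('pics/top1.png.npz').items()}
P=world(s);im=s['image'].astype(int)
# z profile in scanner area
for v in range(232,284,4):
    print(v,[int(P[v,u,2]) for u in range(368,444,4)])
for v in range(192,232,3):
    print(v,[int(P[v,u,2]) for u in range(224,262,3)],[int(im[v,u].sum()/3) for u in range(224,262,3)])
E
```

```text
232 [-2, 5, 1, -1, -3, 0, 0, 2, 5, -1, 10, 9, 8, 0, -4, 4, 1, 1, -1]
236 [4, 1, 2, -1, 0, 2, 0, -3, 6, 3, 7, 10, 6, 0, 3, 3, 174, 2, -2]
240 [-2, 0, 1, -3, 2, 7, 9, 4, 8, 7, 7, 10, 8, 170, 180, 180, 179, 0, -2]
244 [-2, 0, 9, 6, 9, 10, 6, 3, 8, 9, 175, 178, 183, 181, 182, 182, 187, 180, 0]
248 [8, 9, 1, 4, 8, 8, 186, 186, 181, 178, 178, 180, 183, 182, 181, 185, 180, 179, -5]
252 [3, 4, 3, 8, 8, 158, 183, 183, 182, 178, 177, 180, 183, 180, 184, 181, 181, 179, 178]
256 [-2, 10, 21, 61, 94, 142, 173, 185, 183, 185, 183, 179, 177, 179, 182, 178, 175, 3, 2]
260 [1, -1, 7, 37, 82, 112, 163, 182, 189, 182, 176, 175, 178, 177, 135, 5, 0, 1, 3]
264 [-1, 5, 6, 25, 66, 102, 153, 180, 186, 183, 187, 177, 6, 11, 8, 11, -2, -2, 4]
268 [0, 2, 8, 9, 45, 84, 118, 167, 182, 186, 8, 7, 3, 3, 4, 1, -2, 0, 0]
272 [1, -2, 0, 5, 31, 11, 9, 4, 7, 10, 10, 2, 4, 3, 5, 0, 0, 5, -1]
276 [0, -1, 6, 10, 8, 4, 4, 4, 7, 1, 1, 1, -1, 0, 0, 0, 2, 1, -2]
280 [-2, 1393, 2, -1, 10, 7, 7, 0, 0, -2, -6, 5, 1, 5, 0, 0, 3, 2, 2]
192 [81, 81, 75, 78, 80, 79, 79, 78, 79, 76, 82, 78, 77] [232, 232, 231, 231, 231, 230, 231, 230
[... 986 characters left out ...]
6, 80, 77, 82] [233, 228, 80, 127, 94, 161, 158, 163, 84, 234, 164, 233, 233]
219 [79, 83, 100, 139, 171, 169, 170, 173, 177, 131, 78, 80, 82] [233, 233, 96, 77, 87, 124, 150, 172, 142, 109, 234, 234, 233]
222 [79, 81, 81, 79, 105, 144, 166, 174, 161, 84, 80, 74, 81] [237, 237, 236, 227, 84, 79, 93, 154, 141, 214, 234, 234, 233]
225 [83, 82, 79, 84, 71, 76, 116, 145, 107, 82, 78, 79, 82] [233, 233, 233, 234, 235, 225, 79, 79, 101, 237, 237, 236, 235]
228 [79, 83, 80, 73, 80, 82, 78, 80, 79, 76, 75, 77, 82] [235, 235, 235, 234, 234, 234, 233, 192, 231, 234, 234, 233, 234]
231 [81, 86, 79, 83, 80, 80, 76, 80, 80, 80, 80, 78, 77] [237, 236, 237, 235, 235, 235, 235, 234, 235, 236, 236, 237, 237]
```

View pics/c_scan.png

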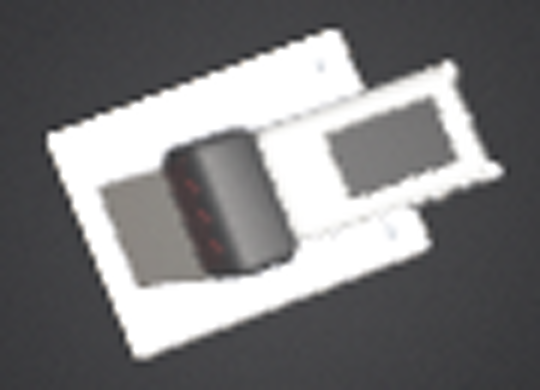

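View pics/c_bal.png

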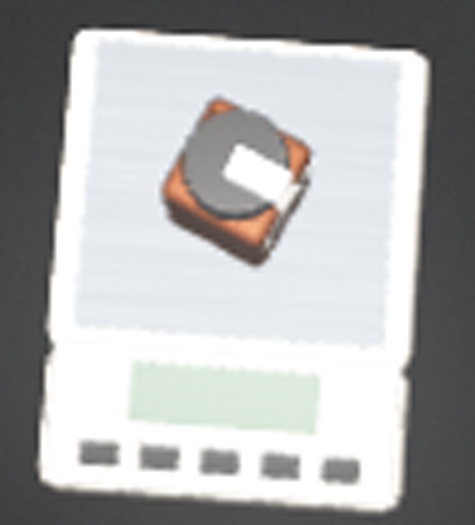

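```bash
cat >> h.py <<'E'
from scipy.spatial.transform import Rotation as Rn
def tool():
    st=r.get_state(); R=Rn.from_euler('xyz',st['eef_rot']).as_matrix(); return st,R
def plan(target,jaw_deg):
    """target TCP xyz; jaw direction in world deg (mod 180)"""
    st,R=tool(); d=R.T@(np.array(target)-st['position'])
    j=np.degrees(np.arctan2(R[1,1],R[0,1])); t=-( (jaw_deg-j+90)%180-90 )  # tool x down -> sign flip
    print('t',round(st['time_s'],2),'pos',np.round(st['position'],1),'xaxis',np.round(R[:,0],3),'jaw',round(j,2),'tool delta mm',np.round(d,1),'turn',round(t,2),'(alt %.1f)'%(t-180*np.sign(t)),'grip',round(st['grip_width'],1),'F',np.round(st['wrist_force'],1),'q',np.round(st['joint_pos'],2))
E
python3 - <<'E'
from h import *
plan([460,-385,320],18)
st,R=tool();print(np.round(R,3))
s={k:v for k,v in np.load('pics/top1.png.npz').items()}
P=world(s);im=s['image'].astype(int)
m=(P[...,2]>168);m[:,:360]=0;m[:225]=0;m[290:]=0;m[:,450:]=0
n,l,stt,c=cv2.connectedComponentsWithStats(m.astype(np.uint8));k=1+np.argmax(stt[1:,4]);q=P[l==k][:,:2]
mu=q.mean(0);w,v=np.linalg.eigh(np.cov((q-mu).T));a=v[:,1];a*=np.sign(a[1]);print('PCA yaw',np.degrees(np.arctan2(a[1],a[0])),mu, cv2.minAreaRect(q.astype(np.float32)))
t=(q-mu)@a;p=(q-mu)@np.array([-a[1],a[0]]);print(np.percentile(t,[0,1,99,100]),np.percentile(p,[0,1,99,100]))
# seal strip on lid
g=(im.min(-1)>225)&(P[...,2]>192);g[:,:225]=0;g[:190]=0;g[235:]=0;g[:,265:]=0
q=P[g][:,:2].astype(np.float32);R_=cv2.minAreaRect(q);print('seal',len(q),R_,q.mean(0),'dir from jar',np.degrees(np.arctan2(*(q.mean(0)-[558.8,58.6])[::-1])))
E
```

```text
t 0.15 pos [278.1 614.7 230. ] xaxis [-0.    -0.001 -1.   ] jaw 65.66 tool delta mm [ -89.2 -835.9  577.8] turn 47.66 (alt -132.3) grip 93.8 F [0.2 0.3 0.3] q [-1.3   0.43  0.07  1.61 -0.03  1.11 -0.07]
[[-0.     0.412  0.911]
 [-0.001  0.911 -0.412]
 [-1.    -0.001  0.   ]]
PCA yaw 107.19611398216071 [ 452.68430239 -369.73547466] ((402.6739196777344, -205.0428009033203), (60.3636589050293, 481.07958984375), 16.132312774658203)
[-68.30317582 -63.42746993  54.13967406 412.0539597 ] [-35.55790465 -26.29418241  29.38747597  31.78575992]
seal 88 ((465.8630676269531, 43.89849090576172), (202.65980529785156, 29.72299575805664), 2.2917799949645996) [548.7185    47.219128] dir from jar -131.53541811630387
```

```bash
python3 -m handwheel '[{"gripper":1,"linear":[-0.04,0,0],"turn":0},{"gripper":1,"linear":[-0.03,-0.01,0.02],"turn":0},{"gripper":1,"linear":[-0.02,-0.02,0.026],"turn":0},{"gripper":1,"linear":[0,-0.024,0.031],"turn":0},{"gripper":1,"linear":[0,-0.024,0.031],"turn":0}]' 20
python3 -c "
from h import *
plan([460,-385,320],17.5)"
```

```text
time_s: 0.57
position: [344.9, 498.6, 321.5]
eef_rot: [1.566, 1.569, 1.142]
wrist_force: [1.2, -1.0, -1.3]
grip_width: 93.5
t 0.57 pos [344.9 498.6 321.5] xaxis [ 0.001  0.002 -1.   ] jaw 65.71 tool delta mm [ 1.000e-01 -7.581e+02  4.683e+02] turn 48.21 (alt -131.8) grip 93.5 F [ 1.2 -1.  -1.3] q [-1.17  0.25  0.12  1.66 -0.03  1.24  0.1 ]
```

```bash
python3 -m handwheel '[{"gripper":1,"linear":[0,-0.024,0.031],"turn":0},{"gripper":1,"linear":[0,-0.024,0.031],"turn":0},{"gripper":1,"linear":[0,-0.024,0.031],"turn":0},{"gripper":1,"linear":[0,-0.024,0.031],"turn":0},{"gripper":1,"linear":[0,-0.024,0.031],"turn":0}]'
python3 -m handwheel '[{"gripper":1,"linear":[0,-0.028,0.028],"turn":0},{"gripper":1,"linear":[0,-0.030,0.025],"turn":0},{"gripper":1,"linear":[0,-0.034,0.02],"turn":0},{"gripper":1,"linear":[0,-0.036,0.016],"turn":0},{"gripper":1,"linear":[0,-0.038,0.013],"turn":7}]'
python3 -c "
from h import *
plan([460,-385,320],17.5)"
```

```text
time_s: 0.98
position: [436.6, 324.2, 320.5]
eef_rot: [2.834, 1.571, 2.41]
wrist_force: [0.4, 0.3, -0.4]
grip_width: 94.2
time_s: 1.4
position: [460.7, 130.9, 320.2]
eef_rot: [-1.821, 1.57, -2.366]
wrist_force: [0.5, -0.3, 0.4]
grip_width: 94.1
t 1.4 pos [460.7 130.9 320.2] xaxis [-0. -0. -1.] jaw 58.8 tool delta mm [ 4.000e-01 -4.416e+02  2.666e+02] turn 41.3 (alt -138.7) grip 94.1 F [ 0.5 -0.3  0.4] q [-0.77  0.01  0.37  1.93 -0.    1.2   0.62]
```

```bash
python3 -m handwheel '[{"gripper":1,"linear":[0,-0.034,0.021],"turn":7},{"gripper":1,"linear":[0,-0.031,0.025],"turn":7},{"gripper":1,"linear":[0,-0.028,0.028],"turn":7},{"gripper":1,"linear":[0,-0.0245,0.0315],"turn":7},{"gripper":1,"linear":[0,-0.0205,0.034],"turn":7}]'
python3 -m handwheel '[{"gripper":1,"linear":[0,-0.016,0.0365],"turn":6},{"gripper":1,"linear":[0,-0.012,0.038],"turn":0},{"gripper":1,"linear":[0,-0.012,0.038],"turn":0},{"gripper":1,"linear":[0,-0.012,0.038],"turn":0},{"gripper":1,"linear":[0,-0.012,0.038],"turn":0}]'
python3 -c "
from h import *
plan([460,-385,320],17.5)"
```

```text
time_s: 1.82
position: [460.0, -68.1, 320.6]
eef_rot: [2.079, 1.57, 0.915]
wrist_force: [1.6, -1.0, 0.1]
grip_width: 94.1
time_s: 2.23
position: [460.5, -267.2, 320.8]
eef_rot: [1.421, 1.57, 0.158]
wrist_force: [0.8, 1.8, 0.0]
grip_width: 94.3
t 2.23 pos [ 460.5 -267.2  320.8] xaxis [ 0.001  0.    -1.   ] jaw 17.68 tool delta mm [  0.7 -36.2 112. ] turn 0.18 (alt -179.8) grip 94.3 F [0.8 1.8 0. ] q [-0.31  0.13  0.8   1.84 -0.1   1.21  0.83]
```

```bash
python3 -m handwheel '[{"gripper":1,"linear":[0,-0.012,0.038],"turn":0},{"gripper":1,"linear":[0,-0.012,0.038],"turn":0},{"gripper":1,"linear":[0,-0.005,0.016],"turn":0},{"gripper":1,"linear":[0,0,0],"turn":0}]'
python3 -c "
from h import *
plan([460,-385,320],17.5)
s=shot('wrist','w2.png');print(np.round(s['extrinsics'],3).tolist());plan([460,-385,320],17.5)"
```

```text
time_s: 2.57
position: [459.8, -365.9, 320.1]
eef_rot: [-0.981, 1.568, -2.249]
wrist_force: [-0.9, 0.5, -0.5]
grip_width: 93.8
t 2.57 pos [ 459.8 -365.9  320.1] xaxis [-0.002 -0.002 -1.   ] jaw 17.37 tool delta mm [ 0.2 -5.5 18.3] turn -0.13 (alt 179.9) grip 93.8 F [-0.9  0.5 -0.5] q [-0.11  0.28  0.84  1.73 -0.21  1.23  1.08]
[[0.955, -0.29, -0.07, 439.289], [0.298, 0.926, 0.23, -299.064], [-0.002, -0.241, 0.971, 471.542], [0.0, 0.0, 0.0, 1.0]]
t 2.62 pos [ 460.3 -363.7  320. ] xaxis [-0.002 -0.001 -1.   ] jaw 17.45 tool delta mm [ 0.  -6.7 20.2] turn -0.05 (alt 180.0) grip 93.9 F [-0.4  0.8  0.3] q [-0.12  0.27  0.84  1.73 -0.21  1.23  1.08]
```

View pics/w2.png

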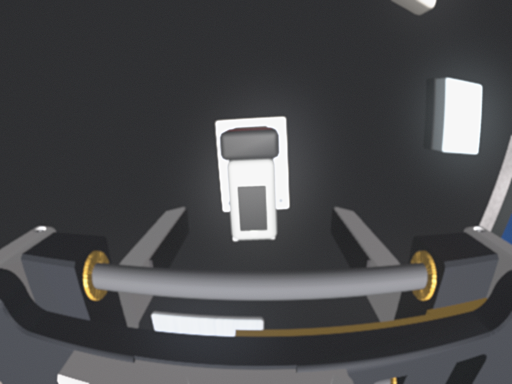

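The scanner head is centred at about (252,190), its nose hood at (249,145), straight up-image between the fingers.

```bash
cat >> h.py <<'E'
def rays_fish(s,uv):
    K=s['intrinsics'];uv=np.asarray(uv,float);dx=(uv[...,0]-K[0,2]);dy=(uv[...,1]-K[1,2]);rr=np.hypot(dx,dy);th=rr/K[0,0]
    k=np.where(rr>1e-9,np.sin(th)/np.maximum(rr,1e-9),0)
    c=np.stack([dx*k,-dy*k,-np.cos(th)],-1)
    return c@s['extrinsics'][:3,:3].T
def onplane(s,uv,z):
    d=rays_fish(s,uv);o=s['extrinsics'][:3,3];return o+d*((z-o[2])/d[...,2])[...,None]
def worldfish(s):
    h,w=s['z_map'].shape;u,v=np.meshgrid(np.arange(w),np.arange(h));uv=np.stack([u,v],-1)
    K=s['intrinsics'];dx=u-K[0,2];dy=v-K[1,2];th=np.hypot(dx,dy)/K[0,0]
    d=rays_fish(s,uv);return s['extrinsics'][:3,3]+d*(s['z_map']/np.cos(th))[...,None]
def load(fn): return dict(np.load('pics/'+fn+'.npz').items())
E
python3 - <<'E'
from h import *
s=load('w2.png');P=worldfish(s);im=s['image']
cv2.imwrite('pics/w2c.png',cv2.cvtColor(cv2.resize(im[105:255,200:305],None,fx=4,fy=4,interpolation=cv2.INTER_CUBIC),cv2.COLOR_RGB2BGR))
for v in range(120,246,5): print(v,[int(P[v,u,2]) for u in range(212,296,5)])
E
```

```text
120 [-3, -2, -2, 1, 4, 4, 3, 4, 5, 3, 4, 5, 5, 3, 6, -1, -3]
125 [-1, 5, 4, 5, 6, 5, 5, 4, 4, 5, 4, 5, 4, 4, 3, -3, -3]
130 [-1, 5, 4, 168, 171, 171, 171, 174, 176, 176, 176, 177, 178, 6, 5, -2, 0]
135 [-3, 6, 181, 181, 181, 181, 181, 180, 182, 182, 182, 181, 180, 181, 6, -2, -1]
140 [-2, 5, 183, 181, 182, 183, 182, 180, 182, 182, 181, 183, 181, 180, 4, -4, -2]
145 [-2, 5, 180, 182, 182, 183, 182, 183, 182, 183, 182, 182, 180, 180, 3, -4, -2]
150 [-1, 3, 181, 182, 183, 181, 181, 181, 181, 181, 183, 183, 181, 181, 5, -1, -3]
155 [-2, -3, 181, 182, 183, 182, 183, 182, 181, 181, 181, 181, 181, 179, 5, -1, -3]
160 [-2, -4, 5, 178, 176, 171, 172, 171, 171, 172, 174, 173, 170, 5, 5, -3, -3]
165 [-2, -2, 5, 171, 174, 174, 174, 174, 175, 175, 176, 176, 174, 5, 5, 2, -4]
170 [-2, -4, 4, 171, 176, 176, 175, 174, 175, 176, 176, 176, 174, 4, 4, 3, -3]
175 [-2, -2, 4, 170, 174, 177, 177, 175, 176, 176, 176, 176, 174, 4, 5, 4, -4]
180 [-3, -2, 5, 5, 175, 176, 175, 177, 174, 176, 176, 176, 174, 5, 6, 3, -3]
185 [-3, -3, 6, 7, 174, 175, 174, 175, 175, 176, 176, 176, 175, 6, 5, 4, -3]
190 [-2, -3, 4,
[... 225 characters left out ...]
-3, 2, 5, 174, 176, 178, 178, 179, 178, 179, 176, 175, 5, 6, 5, -1]
210 [-2, 0, -1, 4, 175, 175, 177, 178, 177, 177, 178, 176, 174, -3, -2, -1, -2]
215 [-2, -3, -1, -1, 175, 176, 178, 178, 177, 178, 177, 175, 174, -2, -3, -3, -2]
220 [0, -3, -1, -3, 174, 175, 177, 178, 177, 179, 177, 176, 175, -3, -2, -3, -2]
225 [-3, -2, -2, -2, 175, 176, 178, 179, 179, 179, 178, 178, 174, -2, -2, -2, -2]
230 [-2, -3, -3, -1, 174, 177, 179, 178, 179, 178, 471, 178, 174, -2, -3, -3, -3]
235 [-2, -3, -3, -3, 170, 175, 176, 175, 178, 177, 176, 175, 174, -2, -1, -2, -2]
240 [-1, -2, 0, -3, -3, -2, -3, -3, -3, -3, -3, -2, -2, -3, -4, -3, -1]
245 [-1, -3, -2, -1, -3, -2, -3, 0, -4, -1, -4, -2, -3, -3, -4, -1, -1]
```

View pics/w2c.png

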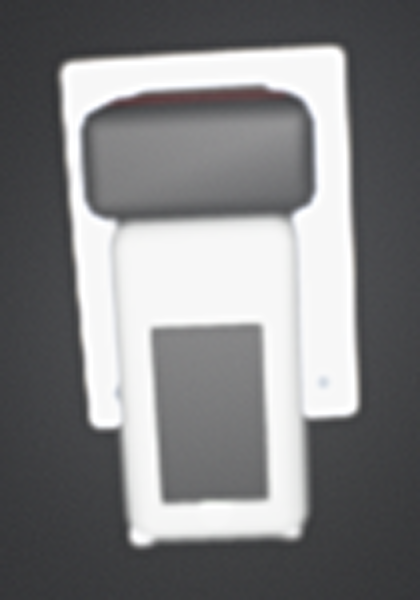

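```bash
python3 - <<'E'
from h import *
s=load('w2.png');P=worldfish(s)
m=(P[...,2]>160)&(P[...,2]<200);m[:120]=0;m[245:]=0;m[:,:205]=0;m[:,300:]=0
L=[];Rr=[]
for v in range(168,232):
    us=np.where(m[v])[0];L.append([us[0]-.5,v]);Rr.append([us[-1]+.5,v])
L=onplane(s,L,172)[:,:2];Rr=onplane(s,Rr,172)[:,:2]
for e in (L,Rr):
    vx,vy,x,y=cv2.fitLine(e.astype(np.float32),cv2.DIST_HUBER,0,.01,.01).ravel();print('edge yaw',np.degrees(np.arctan2(vy,vx))%180,x,y)
M=(L+Rr)/2;vx,vy,x,y=cv2.fitLine(M.astype(np.float32),cv2.DIST_HUBER,0,.01,.01).ravel();d=np.array([vx,vy]);d*=np.sign(d[1]);print('mid yaw',np.degrees(np.arctan2(d[1],d[0])),'width',np.linalg.norm(L-Rr,axis=1).mean())
q=P[m][:,:2]; c=np.array([x,y]);t=(q-c)@d; print('extent',np.percentile(t,[0,.5,99.5,100]))
# back end and step to hood
col=[np.where(m[:,u])[0] for u in range(240,265)]
back=onplane(s,[[u,k[-1]+.5] for u,k in zip(range(240,265),col)],172)[:,:2];front=onplane(s,[[u,k[0]-.5] for u,k in zip(range(240,265),col)],165)[:,:2]
tb=np.median((back-c)@d);tf=np.median((front-c)@d);print('back',tb,'front',tf,'len',tf-tb)
print('origin from back',c+d*(tb+50),'from front',c+d*(tf-70))
# holder foot
f=(P[...,2]>1)&(P[...,2]<9)&(s['image'].min(-1)>150);f[:110]=0;f[220:]=0;f[:,:205]=0;f[:,300:]=0
f|=m; f[215:]=0; q=onplane(s,np.argwhere(f&~m)[:,::-1],5)[:,:2];print('foot',cv2.minAreaRect(q.astype(np.float32)))
E
```

```text
edge yaw 109.53125 437.7284 -404.69604
edge yaw 110.08648 484.74774 -388.08536
mid yaw 109.78318 width 49.844324108668204
extent [-44.30119223 -42.5238692   73.86116903  74.14671196]
back -44.67721298284708 front 74.12255785000194 len 118.79977083284902
origin from back [ 456.90302952 -384.25201378] from front [ 457.3092613  -385.38140559]
foot ((453.50616455078125, -384.1722412109375), (110.51673126220703, 149.61660766601562), 20.520395278930664)
```

```bash
python3 -c "
from h import *
plan([458.1,-387.6,165],19.8)"
```

```text
t 2.62 pos [ 460.3 -363.7  320. ] xaxis [-0.002 -0.001 -1.   ] jaw 17.45 tool delta mm [155.  -9.  22.] turn -2.35 (alt 177.7) grip 93.9 F [-0.4  0.8  0.3] q [-0.12  0.27  0.84  1.73 -0.21  1.23  1.08]
```

```bash
python3 -m handwheel '[{"gripper":1,"linear":[0.02,-0.009,0.022],"turn":-2.4},{"gripper":1,"linear":[0.04,0,0],"turn":0},{"gripper":1,"linear":[0.03,0,0],"turn":0},{"gripper":1,"linear":[0,0,0],"turn":0}]'
python3 -c "
from h import *
for i in range(3): plan([458.1,-387.6,165],19.8)
s=shot('wrist','w3.png');plan([458.1,-387.6,165],19.8)"
```

```text
time_s: 2.95
position: [457.9, -382.4, 225.5]
eef_rot: [-2.498, 1.563, 2.566]
wrist_force: [-0.7, 1.6, -0.8]
grip_width: 93.9
t 2.95 pos [ 457.9 -382.4  225.5] xaxis [-0.006  0.004 -1.   ] jaw 20.13 tool delta mm [60.5 -1.3  5.3] turn 0.33 (alt -179.7) grip 93.9 F [-0.7  1.6 -0.8] q [-0.02  0.39  0.79  1.82 -0.31  1.07  1.24]
t 2.95 pos [ 457.9 -382.4  225.5] xaxis [-0.006  0.004 -1.   ] jaw 20.13 tool delta mm [60.5 -1.3  5.3] turn 0.33 (alt -179.7) grip 93.9 F [-0.7  1.6 -0.8] q [-0.02  0.39  0.79  1.82 -0.31  1.07  1.24]
t 2.95 pos [ 457.9 -382.4  225.5] xaxis [-0.006  0.004 -1.   ] jaw 20.13 tool delta mm [60.5 -1.3  5.3] turn 0.33 (alt -179.7) grip 93.9 F [-0.7  1.6 -0.8] q [-0.02  0.39  0.79  1.82 -0.31  1.07  1.24]
t 3.0 pos [ 458.7 -383.4  228.7] xaxis [-0.004  0.002 -1.   ] jaw 20.11 tool delta mm [63.7 -1.8  3.9] turn 0.31 (alt -179.7) grip 93.9 F [ 0.7 -0.3  0.3] q [-0.02  0.39  0.79  1.82 -0.31  1.07  1.23]
```

View pics/w3.png

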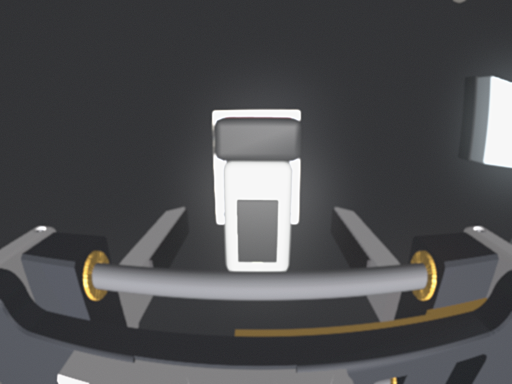

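```bash
python3 -m handwheel '[{"gripper":1,"linear":[0.025,-0.001,0.004],"turn":0.3},{"gripper":1,"linear":[0.018,0,0],"turn":0},{"gripper":1,"linear":[0.012,0,0],"turn":0},{"gripper":1,"linear":[0.004,0,0],"turn":0},{"gripper":1,"linear":[0,0,0],"turn":0}]'
python3 -c "
from h import *
s=snapshot('wrist');plan([458.1,-387.6,165],19.8)
s=snapshot('wrist');plan([458.1,-387.6,165],19.8)"
```

```text
time_s: 3.42
position: [460.3, -389.2, 172.1]
eef_rot: [1.917, 1.571, 0.692]
wrist_force: [0.1, -0.3, 0.3]
grip_width: 93.9
t 3.47 pos [ 460.4 -389.6  172.7] xaxis [ 0.001 -0.    -1.   ] jaw 19.78 tool delta mm [ 7.7 -1.5 -2.7] turn -0.02 (alt 180.0) grip 93.9 F [-0.9  0.1  0.1] q [ 0.03  0.46  0.75  1.86 -0.37  0.97  1.29]
t 3.52 pos [ 460.4 -389.8  172.9] xaxis [ 0.001 -0.001 -1.   ] jaw 19.78 tool delta mm [ 7.9 -1.5 -2.9] turn -0.02 (alt 180.0) grip 93.9 F [ 0.2 -0.1  0.1] q [ 0.03  0.46  0.75  1.86 -0.37  0.97  1.29]
```

```bash
python3 -m handwheel '[{"gripper":1,"linear":[0.007,-0.001,-0.002],"turn":0},{"gripper":1,"linear":[0,0,0],"turn":0},{"gripper":0.6,"linear":[0,0,0],"turn":0},{"gripper":0.4,"linear":[0,0,0],"turn":0},{"gripper":0.4,"linear":[0,0,0],"turn":0}]' 25
python3 -m handwheel '[{"gripper":0.3,"linear":[0,0,0],"turn":0},{"gripper":0.3,"linear":[0,0,0],"turn":0},{"gripper":0.3,"linear":[0,0,0],"turn":0},{"gripper":0.3,"linear":[0,0,0],"turn":0}]' 25
python3 -c "
from h import *
plan([458.1,-387.6,165],19.8)
s=shot('wrist','w4.png')"
```

```text
time_s: 3.93
position: [458.3, -388.2, 164.7]
eef_rot: [0.534, 1.571, -0.692]
wrist_force: [0.6, 0.7, -0.4]
grip_width: 77.3
time_s: 4.27
position: [458.2, -388.1, 164.5]
eef_rot: [-1.717, 1.571, -2.943]
wrist_force: [-0.3, 0.1, -0.8]
grip_width: 50.7
t 4.27 pos [ 458.2 -388.1  164.5] xaxis [-0. -0. -1.] jaw 19.76 tool delta mm [-0.5  0.1 -0.5] turn -0.04 (alt 180.0) grip 50.7 F [-0.3  0.1 -0.8] q [ 0.03  0.46  0.74  1.87 -0.38  0.95  1.29]
```

View pics/w4.png

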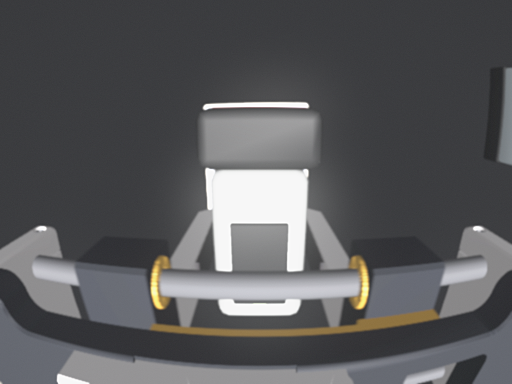

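```bash
python3 -m handwheel '[{"gripper":0.3,"linear":[-0.01,0,0],"turn":0},{"gripper":0.3,"linear":[-0.03,0,0],"turn":0},{"gripper":0.3,"linear":[-0.035,0,0],"turn":0},{"gripper":0.3,"linear":[-0.035,0,0],"turn":0},{"gripper":0.3,"linear":[-0.02,0,0],"turn":0}]' 25
python3 -c "
from h import *
plan([462.4,-121.1,260],-28.2)
s=shot('wrist','w5.png')
s=shot('scene','s5.png')"
```

```text
time_s: 4.73
position: [458.2, -389.0, 298.6]
eef_rot: [0.645, 1.568, -0.582]
wrist_force: [0.9, -0.4, -1.6]
grip_width: 49.7
t 4.73 pos [ 458.2 -389.   298.6] xaxis [ 0.002 -0.002 -1.   ] jaw 19.7 tool delta mm [  38.2   94.2 -250.9] turn 47.9 (alt -132.1) grip 49.7 F [ 0.9 -0.4 -1.6] q [-0.05  0.32  0.83  1.73 -0.25  1.2   1.19]
```

View pics/s5.png

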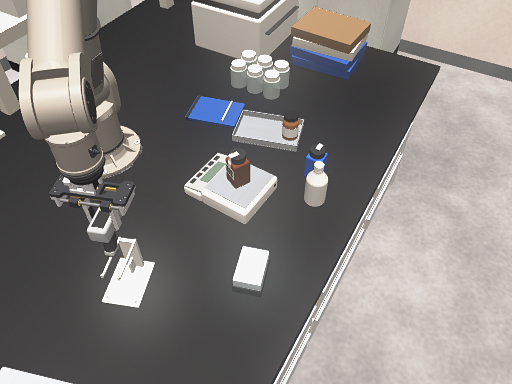

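```bash
python3 -m handwheel '[{"gripper":0.3,"linear":[0,0.0135,-0.0375],"turn":7},{"gripper":0.3,"linear":[0,0.009,-0.039],"turn":7},{"gripper":0.3,"linear":[0,0.004,-0.04],"turn":7},{"gripper":0.3,"linear":[0,-0.001,-0.04],"turn":7},{"gripper":0.3,"linear":[0,-0.006,-0.039],"turn":7}]' 25
python3 -c "
from h import *
plan([462.4,-121.1,260],-28.2)"
```

```text
time_s: 5.25
position: [452.6, -227.0, 294.5]
eef_rot: [-1.033, 1.569, -2.75]
wrist_force: [0.3, -0.5, -2.8]
grip_width: 49.8
t 5.25 pos [ 452.6 -227.   294.5] xaxis [-0.002 -0.001 -1.   ] jaw -8.35 tool delta mm [  34.4   -5.7 -106.2] turn 19.85 (alt -160.2) grip 49.8 F [ 0.3 -0.5 -2.8] q [-0.5   0.1   0.92  1.93 -0.09  1.15  0.31]
```

```bash
python3 -m handwheel '[{"gripper":0.3,"linear":[0,-0.004,-0.028],"turn":5},{"gripper":0.3,"linear":[0,-0.004,-0.028],"turn":5},{"gripper":0.3,"linear":[0.01,-0.005,-0.027],"turn":5},{"gripper":0.3,"linear":[0.02,-0.007,-0.02],"turn":5},{"gripper":0.3,"linear":[0,0,0],"turn":0}]' 25
python3 -c "
from h import *
s=shot('top','t6.png')
s=shot('wrist','w6.png')
plan([462.4,-121.1,145.5],-28.2)"
```

```text
time_s: 5.67
position: [459.5, -119.5, 262.2]
eef_rot: [-1.092, 1.567, 3.129]
wrist_force: [0.3, 0.3, -3.0]
grip_width: 49.8
t 5.77 pos [ 460.  -123.4  264.4] xaxis [-0.002 -0.001 -1.   ] jaw -27.97 tool delta mm [118.9   1.1  -3.4] turn 0.23 (alt -179.8) grip 49.7 F [-0.1 -0.9 -2. ] q [-0.67  0.05  0.84  2.03 -0.04  1.08 -0.29]
```

View pics/w6.png

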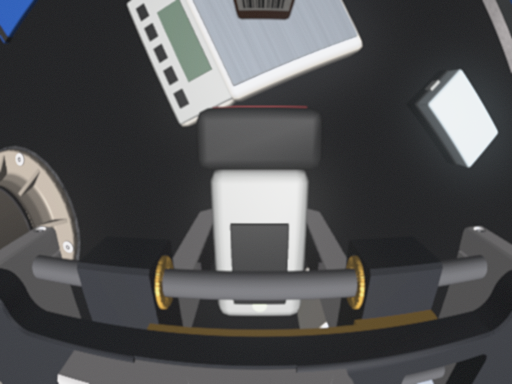

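View pics/t6.png

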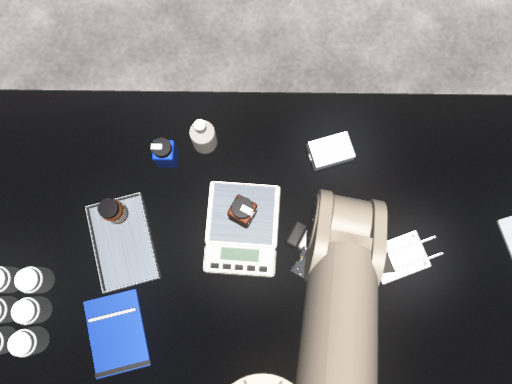

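The jar's label sits dead ahead of the hood at (264,5) in the wrist view; the empty prongs show at (430,247) in the top view. I'll lower to label height now.

```bash
python3 -m handwheel '[{"gripper":0.3,"linear":[0.035,0.001,-0.003],"turn":0},{"gripper":0.3,"linear":[0.035,0,0],"turn":0},{"gripper":0.03,"linear":[0.03,0,0],"turn":0},{"gripper":0.3,"linear":[0.018,0,0],"turn":0},{"gripper":0.3,"linear":[0,0,0],"turn":0}]' 25
python3 -c "
from h import *
s=shot('wrist','w7.png')
s=shot('scene','s7.png')
plan([462.4,-121.1,145.5],-28.2)"
```

```text
time_s: 6.18
position: [461.0, -123.0, 144.6]
eef_rot: [-0.654, 1.565, -2.715]
wrist_force: [-0.6, 0.4, -2.0]
grip_width: 49.9
t 6.28 pos [ 462.9 -123.2  147.8] xaxis [-0.001 -0.002 -1.   ] jaw -28.17 tool delta mm [ 2.3 -1.5 -1.6] turn 0.03 (alt -180.0) grip 50.1 F [ 0.3 -0.3 -0.3] q [-0.56  0.27  0.8   2.15 -0.26  0.82 -0.09]
```

View pics/w7.png

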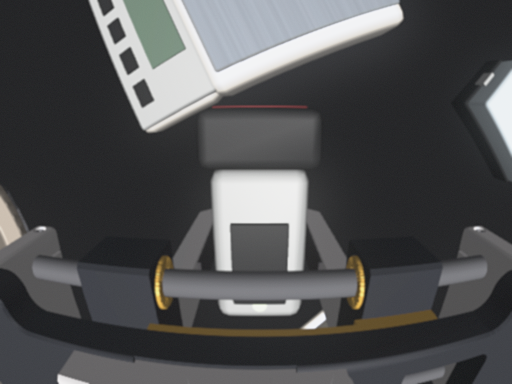

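View pics/s7.png

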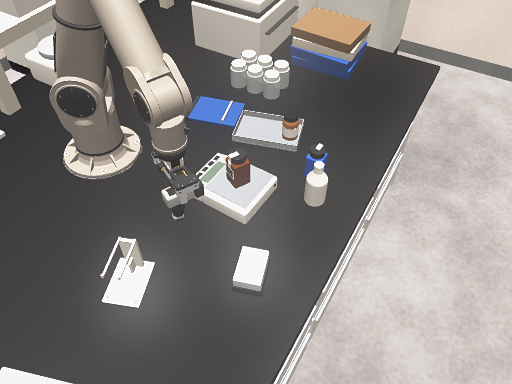

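```bash
python3 - <<'E'
from h import *
for f in ('scene1.png','s7.png'):
    s=load(f);P=world(s);im=s['image'].astype(int)
    if f=='s7.png': cv2.imwrite('pics/s7c.png',cv2.cvtColor(cv2.resize(s['image'][140:225,150:260],None,fx=5,fy=5,interpolation=cv2.INTER_CUBIC),cv2.COLOR_RGB2BGR))
    m=np.zeros(P.shape[:2],bool);m[150:190,222:252]=1
    a=(im[...,0]-im[...,2]>25)&m
    # label face pts: planar fit of points z 115..165 with lowest proj along label dir
    u=np.array([np.cos(np.radians(-118.2)),np.sin(np.radians(-118.2))])
    q=P[m&(P[...,2]>95)&(P[...,2]<172)];t=(q[:,:2]-[558.8,58.6])@u;l=(q[:,:2]-[558.8,58.6])@np.array([-u[1],u[0]])
    k=(t>24)&(abs(l)<32);print(f,k.sum(),'t med',np.median(t[k]),'l range',np.percentile(l[k],[2,98]))
    A=np.polyfit(l[k],t[k],1);print('slope deg',np.degrees(np.arctan(A[0])))
E
```

```text
scene1.png 162 t med 29.519785372231325 l range [-24.42428161  30.25381377]
slope deg -2.4762493871921674
s7.png 163 t med 29.709656988204525 l range [-22.39118252  30.33783358]
slope deg -2.25381270429222
```

View pics/s7c.png

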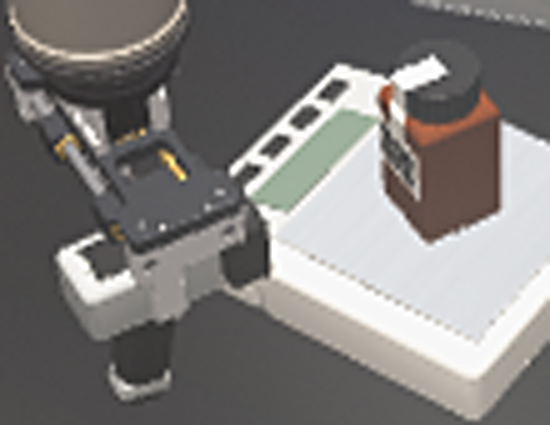

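```bash
Z='' ; python3 -m handwheel '[{"gripper":0.3,"linear":[0.002,0,0],"turn":0},{"gripper":0.3,"linear":[0,0,0],"turn":0},{"gripper":0.3,"linear":[0,0,0],"turn":0},{"gripper":0.3,"linear":[0,0,0],"turn":0},{"gripper":0.3,"linear":[0,0,0],"turn":0}]' 25
python3 -m handwheel '[{"gripper":0.3,"linear":[0,0,0],"turn":0},{"gripper":0.3,"linear":[0,0,0],"turn":0},{"gripper":0.3,"linear":[0,0,0],"turn":0},{"gripper":0.3,"linear":[0,0,0],"turn":0},{"gripper":0.3,"linear":[0,0,0],"turn":0}]' 25
python3 -m handwheel '[{"gripper":0.3,"linear":[0,0,0],"turn":0},{"gripper":0.3,"linear":[0,0,0],"turn":0},{"gripper":0.3,"linear":[0,0,0],"turn":0},{"gripper":0.3,"linear":[0,0,0],"turn":0},{"gripper":0.3,"linear":[0,0,0],"turn":0}]' 25
python3 -m handwheel '[{"gripper":0.3,"linear":[0,0,0],"turn":0},{"gripper":0.3,"linear":[0,0,0],"turn":0},{"gripper":0.3,"linear":[0,0,0],"turn":0},{"gripper":0.3,"linear":[0,0,0],"turn":0},{"gripper":0.3,"linear":[0,0,0],"turn":0}]' 25
python3 -c "
from h import *
plan([462.4,-121.1,145.5],-28.2)
s=shot('wrist','w8.png')
s=shot('scene','s8.png')"
```

```text
time_s: 6.7
position: [463.4, -121.9, 145.8]
eef_rot: [1.546, 1.57, -0.515]
wrist_force: [0.5, 0.7, -2.5]
grip_width: 49.8
time_s: 7.12
position: [463.1, -122.0, 145.3]
eef_rot: [0.352, 1.57, -1.709]
wrist_force: [0.1, -0.2, -1.9]
grip_width: 49.7
time_s: 7.53
position: [463.0, -122.0, 145.3]
eef_rot: [0.384, 1.57, -1.677]
wrist_force: [-0.6, -0.3, -1.4]
grip_width: 49.9
time_s: 7.95
position: [463.1, -122.0, 145.3]
eef_rot: [0.409, 1.57, -1.652]
wrist_force: [0.7, -0.1, -0.9]
grip_width: 50.2
t 7.95 pos [ 463.1 -122.   145.3] xaxis [-0.    -0.001 -1.   ] jaw -28.11 tool delta mm [-0.2 -1.  -0.5] turn 0.09 (alt -179.9) grip 50.2 F [ 0.7 -0.1 -0.9] q [-0.56  0.27  0.8   2.15 -0.27  0.81 -0.08]
```

```bash
python3 - <<'E'
from h import *
# seat from prongs in wrist image w5 (height: prong tops 135)
s=load('w5.png');im=s['image']
cv2.imwrite('pics/w5v.png',cv2.cvtColor(im,cv2.COLOR_RGB2BGR))
s=load('t6.png');im=s['image'];P=world(s)
cv2.imwrite('pics/t6c.png',cv2.cvtColor(cv2.resize(im[220:295,375:450],None,fx=7,fy=7,interpolation=cv2.INTER_CUBIC),cv2.COLOR_RGB2BGR))
m=(P[...,2]>115)&(P[...,2]<155);m[:,:372]=0;m[:225]=0;m[290:]=0;m[:,450:]=0
q=P[m];print(len(q),np.percentile(q[:,2],[5,50,95]))
d=np.array([np.cos(np.radians(110)),np.sin(np.radians(110))]);n=np.array([-d[1],d[0]])
c=np.array([457.1,-384.8]);print(np.round(np.sort((q[:,:2]-c)@n),0));print(np.round(np.sort((q[:,:2]-c)@d),0))
E
```

```text
393 [124.39914392 134.31125361 139.65875254]
[-24. -24. -24. -24. -23. -23. -23. -23. -23. -23. -23. -23. -23. -23.
 -23. -23. -23. -23. -23. -23. -23. -23. -23. -22. -22. -22. -22. -22.
 -22. -22. -22. -22. -22. -22. -22. -22. -22. -22. -22. -22. -22. -22.
 -22. -21. -21. -21. -21. -21. -21. -21. -21. -21. -21. -21. -21. -21.
 -21. -21. -21. -21. -21. -21. -21. -20. -20. -20. -20. -20. -20. -20.
 -20. -20. -20. -20. -20. -20. -20. -20. -20. -20. -20. -20. -20. -20.
 -20. -19. -19. -19. -19. -19. -19. -19. -19. -19. -19. -19. -19. -19.
 -19. -19. -19. -19. -19. -19. -19. -18. -18. -18. -18. -18. -18. -18.
 -18. -18. -18. -18. -18. -18. -18. -18. -18. -18. -18. -18. -18. -18.
 -18. -17. -17. -17. -17. -17. -17. -17. -17. -17. -17. -17. -17. -17.
 -17. -17. -17. -16. -16. -16. -16. -16. -15. -15. -14. -14. -13. -13.
 -13. -13. -12. -12. -11. -11. -10. -10.  -9.  -9.  -9.  -8.  -8.  -7.
  -7.  -6.  -6.  -5.  -5.  -5.  -4.  -4.  -4.  -3.  -3.  -2.  -2.  -1.
  -1.  -1.  -0.   0.   0.   1.   1.   2.   2.   2.   3.   3.   4.   4.
   4.   5.   6.   6.   7.   7.   7.   8.   8.   9.   9.   9. 
[... 2234 characters left out ...]
 49.  49.  49.  49.  49.  50.  51.  52.  52.  53.  53.
  53.  54.  54.  54.  54.  54.  54.  54.  54.  55.  55.  55.  55.  55.
  55.  55.  55.  55.  56.  56.  56.  56.  56.  56.  56.  56.  56.  57.
  57.  57.  57.  57.  57.  57.  57.  57.  58.  58.  58.  58.  58.  58.
  58.  59.  59.  59.  59.  59.  59.  59.  59.  60.  60.  60.  60.  60.
  60.  60.  60.  60.  61.  61.  61.  61.  61.  62.  62.  62.  62.  62.
  62.  63.  63.  63.  63.  63.  63.  63.  63.  63.  63.  63.  63.  64.
  64.  64.  64.  64.  64.  64.  64.  64.  64.  64.  64.  64.  64.  64.
  64.  64.  65.  65.  65.  65.  65.  65.  65.  65.  65.  65.  65.  65.
  65.  65.  65.  65.  65.  65.  65.  65.  65.  65.  65.  65.  66.  66.
  66.]
```

View pics/w5.png

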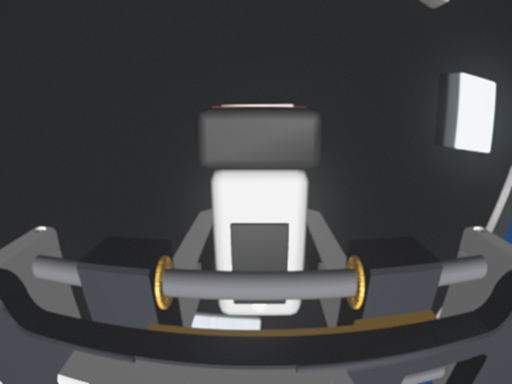

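View pics/t6c.png

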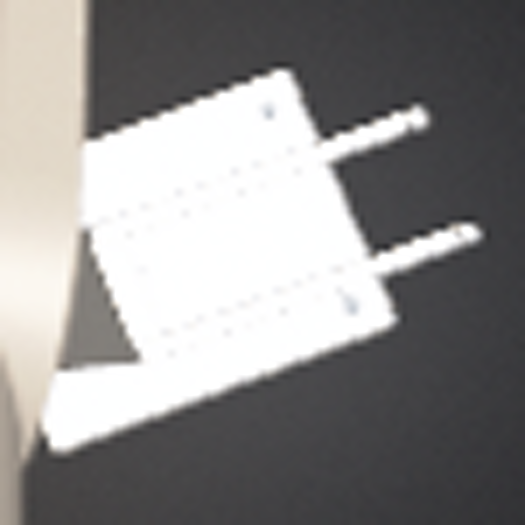

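```bash
python3 -m handwheel '[{"gripper":0.3,"linear":[-0.02,0,0],"turn":0},{"gripper":0.3,"linear":[-0.035,0,0],"turn":0},{"gripper":0.3,"linear":[-0.035,0,0.01],"turn":0},{"gripper":0.3,"linear":[-0.03,0.005,0.02],"turn":-5},{"gripper":0.3,"linear":[-0.02,0.012,0.022],"turn":-5}]' 25
python3 -m handwheel '[{"gripper":0.3,"linear":[-0.01,0.009,0.03],"turn":-5},{"gripper":0.3,"linear":[-0.005,0.005,0.032],"turn":-5},{"gripper":0.3,"linear":[0,0.002,0.033],"turn":-5},{"gripper":0.3,"linear":[0,0,0.033],"turn":-5},{"gripper":0.3,"linear":[0,-0.003,0.033],"turn":-5}]' 25
python3 -c "
from h import *
plan([456.8,-388.6,300],19.8)"
```

```text
time_s: 8.47
position: [455.4, -175.8, 288.0]
eef_rot: [2.185, 1.568, 0.303]
wrist_force: [1.3, 0.7, -2.0]
grip_width: 49.5
time_s: 8.88
position: [445.9, -335.4, 300.4]
eef_rot: [0.481, 1.57, -0.974]
wrist_force: [0.1, 1.0, -1.3]
grip_width: 49.4
t 8.88 pos [ 445.9 -335.4  300.4] xaxis [ 0.    -0.001 -1.   ] jaw 6.61 tool delta mm [ 0.4  4.7 54.1] turn -13.19 (alt 166.8) grip 49.4 F [ 0.1  1.  -1.3] q [-0.25  0.24  0.94  1.82 -0.21  1.18  0.87]
```

```bash
python3 -m handwheel '[{"gripper":0.3,"linear":[0,0.002,0.027],"turn":-6.6},{"gripper":0.3,"linear":[0,0,0.027],"turn":-6.6},{"gripper":0.3,"linear":[0,0,0],"turn":0},{"gripper":0.3,"linear":[0,0,0],"turn":0}]' 25
python3 -c "
from h import *
plan([456.8,-388.6,300],19.8)"
```

```text
time_s: 9.22
position: [456.0, -388.9, 300.0]
eef_rot: [-1.137, 1.569, -2.37]
wrist_force: [0.5, 1.3, -2.7]
grip_width: 49.5
t 9.22 pos [ 456.  -388.9  300. ] xaxis [-0.002 -0.001 -1.   ] jaw 19.32 tool delta mm [-0.   0.8 -0. ] turn -0.48 (alt 179.5) grip 49.5 F [ 0.5  1.3 -2.7] q [-0.08  0.33  0.88  1.73 -0.27  1.2   1.2 ]
```

```bash
python3 -m handwheel '[{"gripper":0.3,"linear":[0.025,0.001,0],"turn":-0.5},{"gripper":0.3,"linear":[0.015,0,0],"turn":0},{"gripper":0.3,"linear":[0.01,0,0],"turn":0},{"gripper":0.3,"linear":[0,0,0],"turn":0}]' 25
python3 -c "
from h import *
s=shot('scene','s9.png')
plan([456.8,-388.6,164.5],19.8)
im=s['image'];cv2.imwrite('pics/s9c.png',cv2.cvtColor(cv2.resize(im[180:310,40:180],None,fx=4,fy=4,interpolation=cv2.INTER_CUBIC),cv2.COLOR_RGB2BGR))"
```

```text
time_s: 9.55
position: [457.6, -385.3, 248.7]
eef_rot: [-2.242, 1.568, 2.82]
wrist_force: [-0.5, 0.7, -2.7]
grip_width: 49.6
t 9.6 pos [ 457.9 -386.   250.1] xaxis [-0.001 -0.    -1.   ] jaw 20.0 tool delta mm [85.6 -1.8  2.1] turn 0.2 (alt -179.8) grip 49.7 F [ 0.4  0.5 -2.4] q [-0.06  0.38  0.85  1.8  -0.31  1.11  1.24]
```

View pics/s9c.png

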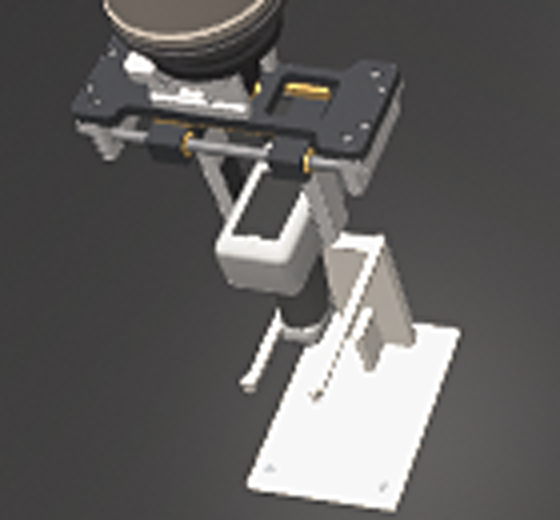

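The handle foot is going between the two prongs (at 300,325 in the crop), so I keep lowering.

```bash
python3 -m handwheel '[{"gripper":0.3,"linear":[0.018,-0.001,0.001],"turn":0},{"gripper":0.3,"linear":[0.018,0,0],"turn":0},{"gripper":0.3,"linear":[0.015,0,0],"turn":0},{"gripper":0.3,"linear":[0.01,0,0],"turn":0},{"gripper":0.3,"linear":[0,0,0],"turn":0}]' 25
python3 -c "
from h import *
s=snapshot('top')
plan([456.8,-388.6,164.5],19.8)"
```

```text
time_s: 10.02
position: [457.2, -387.6, 188.6]
eef_rot: [-1.827, 1.57, -3.049]
wrist_force: [-0.7, 0.4, -2.2]
grip_width: 50.1
t 10.07 pos [ 457.4 -388.1  189.7] xaxis [-0.    -0.001 -1.   ] jaw 20.0 tool delta mm [25.2 -0.7  0.3] turn 0.2 (alt -179.8) grip 49.8 F [ 0.1  0.5 -1.5] q [-0.02  0.44  0.81  1.85 -0.38  1.    1.3 ]
```

```bash
python3 -m handwheel '[{"gripper":0.3,"linear":[0.012,-0.001,0],"turn":0},{"gripper":0.3,"linear":[0.008,0,0],"turn":0},{"gripper":0.3,"linear":[0.002,0,0],"turn":0},{"gripper":0.3,"linear":[0,0,0],"turn":0}]' 25
python3 -c "
from h import *
s=snapshot('top')
plan([456.8,-388.6,164.5],19.8)"
```

```text
time_s: 10.4
position: [456.1, -388.5, 166.9]
eef_rot: [-1.474, 1.57, -2.696]
wrist_force: [-0.1, -0.2, -2.1]
grip_width: 50.0
t 10.45 pos [ 456.2 -388.7  167.4] xaxis [-0.    -0.001 -1.   ] jaw 20.0 tool delta mm [2.9 0.6 0.1] turn 0.2 (alt -179.8) grip 50.0 F [-1.8 -0.1 -1.8] q [ 0.    0.47  0.79  1.87 -0.4   0.96  1.32]
```

```bash
python3 -m handwheel '[{"gripper":0.3,"linear":[0.001,0,0],"turn":0},{"gripper":0.3,"linear":[0.001,0,0],"turn":0},{"gripper":0.3,"linear":[0.001,0,0],"turn":0},{"gripper":0.3,"linear":[0,0,0],"turn":0},{"gripper":0.3,"linear":[0,0,0],"turn":0}]' 25
python3 -c "
from h import *
plan([456.8,-388.6,164.5],19.8)"
```

```text
time_s: 10.87
position: [456.4, -388.7, 164.6]
eef_rot: [-0.203, 1.57, -1.425]
wrist_force: [0.1, 0.5, -3.1]
grip_width: 50.1
t 10.87 pos [ 456.4 -388.7  164.6] xaxis [ 0.    -0.001 -1.   ] jaw 20.01 tool delta mm [0.1 0.4 0. ] turn 0.21 (alt -179.8) grip 50.1 F [ 0.1  0.5 -3.1] q [ 0.01  0.47  0.78  1.88 -0.4   0.96  1.32]
```

```bash
python3 -m handwheel '[{"gripper":0.3,"linear":[0.001,0,0],"turn":0},{"gripper":0.3,"linear":[0,0,0],"turn":0},{"gripper":0.3,"linear":[0,0,0],"turn":0}]' 25
python3 -c "
from h import *
plan([456.8,-388.6,164.5],19.8)"
```

```text
time_s: 11.12
position: [456.4, -388.8, 164.5]
eef_rot: [0.572, 1.57, -0.65]
wrist_force: [-4.0, 4.9, 16.0]
grip_width: 49.8
t 11.12 pos [ 456.4 -388.8  164.5] xaxis [ 0.001 -0.001 -1.   ] jaw 20.0 tool delta mm [-0.   0.4 -0.1] turn 0.2 (alt -179.8) grip 49.8 F [-4.   4.9 16. ] q [ 0.01  0.47  0.78  1.88 -0.4   0.96  1.32]
```

Seated: contact shows as +16 N. I'll open slowly, then rise.

```bash
python3 -m handwheel '[{"gripper":0.3,"linear":[-0.001,0,0],"turn":0},{"gripper":0.6,"linear":[0,0,0],"turn":0},{"gripper":0.75,"linear":[0,0,0],"turn":0},{"gripper":1,"linear":[0,0,0],"turn":0},{"gripper":1,"linear":[0,0,0],"turn":0}]' 25
python3 -m handwheel '[{"gripper":1,"linear":[0,0,0],"turn":0},{"gripper":1,"linear":[0,0,0],"turn":0},{"gripper":1,"linear":[-0.01,0,0],"turn":0},{"gripper":1,"linear":[-0.03,0,0],"turn":0},{"gripper":1,"linear":[-0.04,0,0],"turn":0}]'
python3 -m handwheel '[{"gripper":1,"linear":[-0.04,0,0],"turn":0},{"gripper":1,"linear":[-0.03,0,0],"turn":0},{"gripper":1,"linear":[0,0,-0.03],"turn":0},{"gripper":1,"linear":[0,0,0],"turn":0}]'
python3 -c "
from h import *
s=shot('wrist','w10.png');s=shot('scene','s10.png')
plan([456.8,-388.6,164.5],19.8)
im=s['image'];cv2.imwrite('pics/s10c.png',cv2.cvtColor(cv2.resize(im[180:310,40:180],None,fx=4,fy=4,interpolation=cv2.INTER_CUBIC),cv2.COLOR_RGB2BGR))"
```

```text
time_s: 11.53
position: [456.4, -388.7, 164.4]
eef_rot: [-0.516, 1.57, -1.738]
wrist_force: [-0.3, 0.2, 0.6]
grip_width: 72.8
time_s: 11.95
position: [455.2, -387.9, 244.0]
eef_rot: [-2.053, 1.567, 3.008]
wrist_force: [0.8, 0.3, 0.2]
grip_width: 93.7
time_s: 12.28
position: [445.7, -358.4, 316.5]
eef_rot: [1.169, 1.568, -0.052]
wrist_force: [0.0, 0.6, -0.2]
grip_width: 93.8
t 12.38 pos [ 446.3 -359.6  315.3] xaxis [ 0.002 -0.    -1.   ] jaw 20.08 tool delta mm [150.9  -0.3  30.7] turn 0.28 (alt -179.7) grip 93.9 F [-0.8 -0.3  0.1] q [-0.17  0.26  0.9   1.77 -0.21  1.21  1.14]
```

View pics/s10c.png

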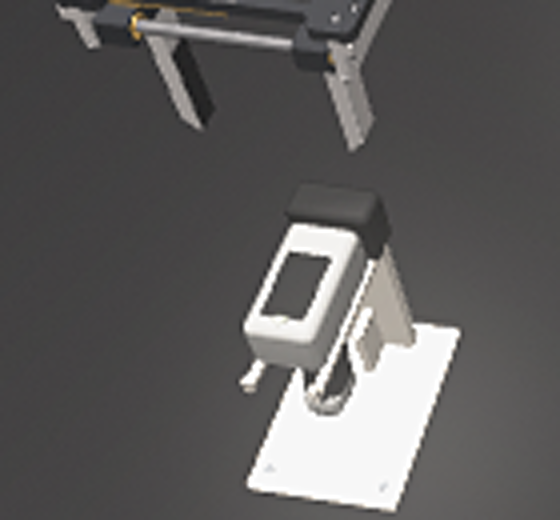

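View pics/w10.png

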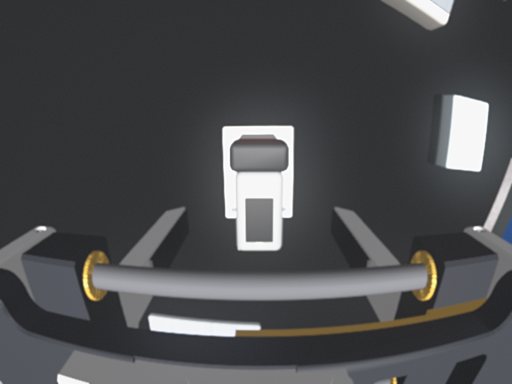

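```bash
python3 -m handwheel '[{"gripper":1,"linear":[0,0.023,-0.032],"turn":5},{"gripper":1,"linear":[0,0.020,-0.034],"turn":5},{"gripper":1,"linear":[0,0.017,-0.036],"turn":5},{"gripper":1,"linear":[0,0.0135,-0.037],"turn":5},{"gripper":1,"linear":[0,0.01,-0.038],"turn":5}]'
python3 -m handwheel '[{"gripper":1,"linear":[0,0.007,-0.039],"turn":5},{"gripper":1,"linear":[0,0.0035,-0.039],"turn":5},{"gripper":1,"linear":[0,0,-0.039],"turn":5},{"gripper":1,"linear":[0,-0.0035,-0.039],"turn":5},{"gripper":1,"linear":[0,0,0],"turn":3}]'
python3 -c "
from h import *
s=shot('wrist','w11.png')
plan([558.8,58.6,161],-28.2)"
```

```text
time_s: 12.8
position: [497.3, -170.9, 314.3]
eef_rot: [-0.14, 1.57, -1.799]
wrist_force: [1.2, 0.5, 0.2]
grip_width: 93.9
time_s: 13.22
position: [538.8, -12.7, 313.6]
eef_rot: [-0.254, 1.569, -2.305]
wrist_force: [-0.1, 0.7, 0.4]
grip_width: 93.9
t 13.27 pos [538.  -16.5 313.6] xaxis [-0.001 -0.002 -1.   ] jaw -27.83 tool delta mm [152.5 -16.7 -76.4] turn 0.37 (alt -179.6) grip 94.3 F [-0.6 -1.8 -0.3] q [-0.85  0.16  0.87  1.84 -0.13  1.2  -0.42]
```

View pics/w11.png

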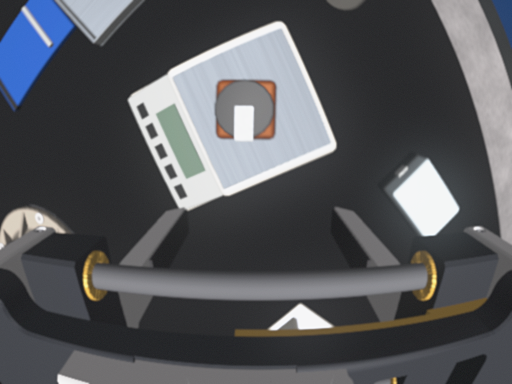

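The jar at (246,110) stands square to the jaws, with its seal strip pointing down-image.

```bash
python3 - <<'E'
from h import *
s=load('w11.png');P=worldfish(s)
m=(P[...,2]>168)&(P[...,2]<215);m[:70]=0;m[150:]=0;m[:,:205]=0;m[:,290:]=0
q=P[m&(P[...,2]<183)][:,:2].astype(np.float32);print(len(q),cv2.minAreaRect(q))
q=P[m&(P[...,2]>197)][:,:2].astype(np.float32);print(len(q),cv2.minEnclosingCircle(q),np.median(P[m&(P[...,2]>197)][:,2]))
E
```

```text
703 ((559.3418579101562, 58.40787887573242), (59.885963439941406, 59.95836639404297), 61.590782165527344)
2810 ((558.7628784179688, 57.87940216064453), 27.852420806884766) 199.37092560747598
```

```bash
python3 -m handwheel '[{"gripper":1,"linear":[0.01,-0.008,-0.037],"turn":0.5},{"gripper":1,"linear":[0.02,-0.008,-0.037],"turn":0},{"gripper":1,"linear":[0.02,0,0],"turn":0},{"gripper":1,"linear":[0,0,0],"turn":0}]'
python3 -c "
from h import *
s=shot('wrist','w12.png')
plan([559.2,58.3,161],-28.4)"
```

```text
time_s: 13.6
position: [556.3, 52.3, 261.3]
eef_rot: [-0.413, 1.565, -2.474]
wrist_force: [-0.7, -1.4, -0.5]
grip_width: 93.9
t 13.65 pos [556.7  50.6 263.2] xaxis [-0.003 -0.003 -1.   ] jaw -28.2 tool delta mm [102.2  -1.4  -8.4] turn 0.2 (alt -179.8) grip 93.8 F [-0.4 -0.5 -0.7] q [-0.88  0.27  0.82  1.86 -0.21  1.11 -0.48]
```

View pics/w12.png

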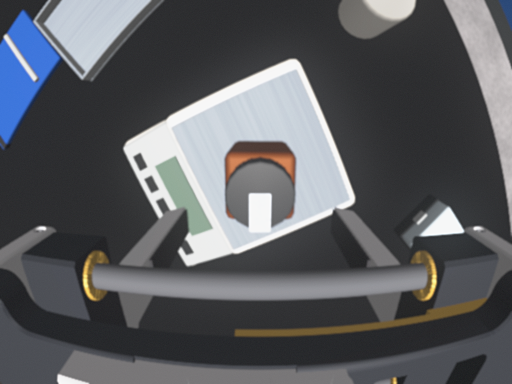

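```bash
python3 -m handwheel '[{"gripper":1,"linear":[0.015,-0.001,-0.006],"turn":0.2},{"gripper":1,"linear":[0.025,0,0],"turn":0},{"gripper":1,"linear":[0.025,0,0],"turn":0},{"gripper":1,"linear":[0.01,0,0],"turn":0},{"gripper":1,"linear":[0,0,0],"turn":0}]'
python3 -c "
from h import *
s=snapshot('wrist')
plan([559.2,58.3,161],-28.4)"
```

```text
time_s: 14.07
position: [558.8, 55.6, 188.9]
eef_rot: [-0.293, 1.568, -2.361]
wrist_force: [-0.0, 0.3, 0.8]
grip_width: 94.1
t 14.12 pos [559.5  55.9 190.3] xaxis [-0.001 -0.002 -1.   ] jaw -28.52 tool delta mm [29.3 -1.4 -2. ] turn -0.12 (alt 179.9) grip 93.8 F [0.  0.2 0.9] q [-0.83  0.36  0.77  1.94 -0.3   0.97 -0.42]
```

```bash
python3 -m handwheel '[{"gripper":1,"linear":[0.015,-0.001,-0.002],"turn":0},{"gripper":1,"linear":[0.01,0,0],"turn":0},{"gripper":1,"linear":[0.004,0,0],"turn":0},{"gripper":1,"linear":[0,0,0],"turn":0}]'
python3 -c "
from h import *
s=shot('wrist','w13.png')
plan([559.2,58.3,161],-28.4)"
```

```text
time_s: 14.45
position: [559.4, 59.2, 160.7]
eef_rot: [0.09, 1.57, -1.977]
wrist_force: [0.6, 0.1, 0.3]
grip_width: 94.4
t 14.5 pos [559.6  59.2 161.1] xaxis [-0.    -0.001 -1.   ] jaw -28.44 tool delta mm [0.1 0.1 1. ] turn -0.04 (alt 180.0) grip 93.9 F [0.7 0.6 0.1] q [-0.81  0.4   0.75  1.96 -0.34  0.91 -0.39]
```

View pics/w13.png

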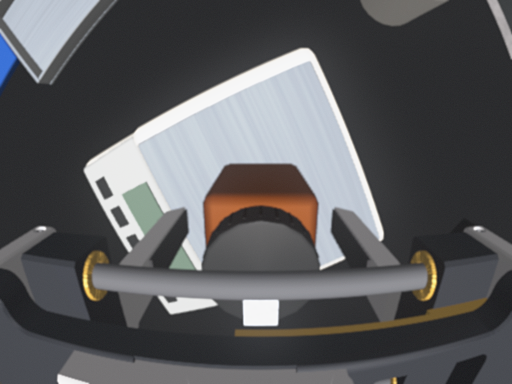

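Jar is centred between the fingers. Closing.

```bash
python3 -m handwheel '[{"gripper":0.75,"linear":[0,0,0],"turn":0},{"gripper":0.65,"linear":[0,0,0],"turn":0},{"gripper":0.5,"linear":[0,0,0],"turn":0},{"gripper":0.4,"linear":[0,0,0],"turn":0},{"gripper":0.4,"linear":[0,0,0],"turn":0}]' 25
python3 -m handwheel '[{"gripper":0.4,"linear":[0,0,0],"turn":0},{"gripper":0.4,"linear":[0,0,0],"turn":0},{"gripper":0.4,"linear":[0,0,0],"turn":0}]' 25
python3 -c "
from h import *
plan([559.2,58.3,161],-28.4)"
```

```text
time_s: 14.92
position: [559.5, 59.6, 160.8]
eef_rot: [0.648, 1.57, -1.419]
wrist_force: [0.5, 0.2, -0.4]
grip_width: 64.3
time_s: 15.17
position: [559.6, 59.5, 160.7]
eef_rot: [0.726, 1.57, -1.341]
wrist_force: [0.5, 0.0, 3.1]
grip_width: 59.8
t 15.17 pos [559.6  59.5 160.7] xaxis [ 0.    -0.001 -1.   ] jaw -28.42 tool delta mm [-0.3  0.2  1.3] turn -0.02 (alt 180.0) grip 59.8 F [0.5 0.  3.1] q [-0.81  0.4   0.75  1.96 -0.34  0.91 -0.39]
```

```bash
python3 -m handwheel '[{"gripper":0.4,"linear":[-0.005,0,0],"turn":0},{"gripper":0.4,"linear":[-0.015,0,0],"turn":0},{"gripper":0.4,"linear":[-0.025,0,0],"turn":0},{"gripper":0.4,"linear":[-0.025,0,0],"turn":0},{"gripper":0.4,"linear":[-0.015,-0.006,-0.005],"turn":0}]' 25
python3 -c "
from h import *
s=shot('scene','s14.png')
plan([434.6,383.5,240],-28.4)"
```

```text
time_s: 15.58
position: [557.1, 65.3, 247.9]
eef_rot: [1.36, 1.569, -0.709]
wrist_force: [0.9, 0.1, -2.9]
grip_width: 59.9
t 15.63 pos [557.5  67.6 249.7] xaxis [ 0.003  0.001 -1.   ] jaw -28.45 tool delta mm [   9.5 -258.5 -219.1] turn -0.05 (alt 179.9) grip 59.7 F [2.5 1.5 1. ] q [-0.9   0.28  0.81  1.88 -0.23  1.07 -0.49]
```

View pics/s14.png

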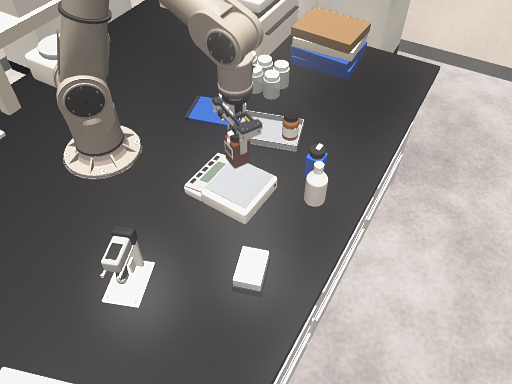

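The jar is lifted clear of the pan and upright (about 237,148), and the scanner hangs in its holder at (120,255).

```bash
python3 -m handwheel '[{"gripper":0.4,"linear":[0,-0.014,-0.012],"turn":0},{"gripper":0.4,"linear":[0,-0.022,-0.019],"turn":0},{"gripper":0.4,"linear":[0,-0.026,-0.022],"turn":0},{"gripper":0.4,"linear":[0,-0.026,-0.022],"turn":0},{"gripper":0.4,"linear":[0,-0.026,-0.022],"turn":0}]' 25
python3 -m handwheel '[{"gripper":0.4,"linear":[0,-0.026,-0.022],"turn":0},{"gripper":0.4,"linear":[0,-0.026,-0.022],"turn":0},{"gripper":0.4,"linear":[0,-0.026,-0.022],"turn":0},{"gripper":0.4,"linear":[0,-0.026,-0.022],"turn":0},{"gripper":0.4,"linear":[0,-0.02,-0.017],"turn":0}]' 25
python3 -m handwheel '[{"gripper":0.4,"linear":[0,-0.012,-0.01],"turn":0},{"gripper":0.4,"linear":[0,0,0],"turn":0}]' 25
python3 -c "
from h import *
s=shot('wrist','w15.png')
s=shot('top','t15.png')
plan([434.6,383.5,84.7],-28.4)"
```

```text
time_s: 16.05
position: [501.3, 207.5, 245.2]
eef_rot: [-0.104, 1.57, -2.171]
wrist_force: [0.8, 0.5, -2.9]
grip_width: 59.8
time_s: 16.47
position: [441.5, 360.2, 244.8]
eef_rot: [-0.269, 1.569, -2.334]
wrist_force: [-0.4, 0.6, -2.5]
grip_width: 59.7
time_s: 16.63
position: [435.6, 375.4, 244.6]
eef_rot: [-0.096, 1.569, -2.158]
wrist_force: [-0.3, 0.5, -2.4]
grip_width: 60.0
t 16.73 pos [437.5 371.8 244.9] xaxis [-0.    -0.002 -1.   ] jaw -28.4 tool delta mm [160.2  -8.2  -9.2] turn 0.0 (alt -180.0) grip 59.7 F [ 1.3 -1.3 -2.6] q [-1.38  0.29  0.69  1.85 -0.21  1.07 -1.1 ]
```

View pics/w15.png

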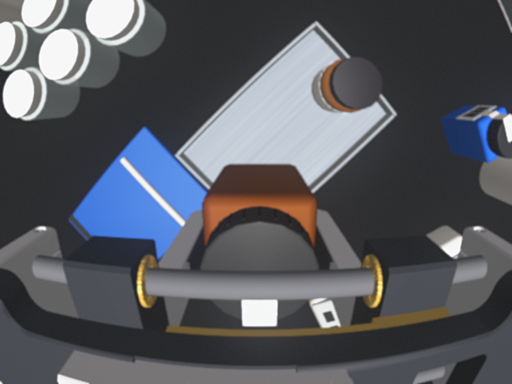

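View pics/t15.png

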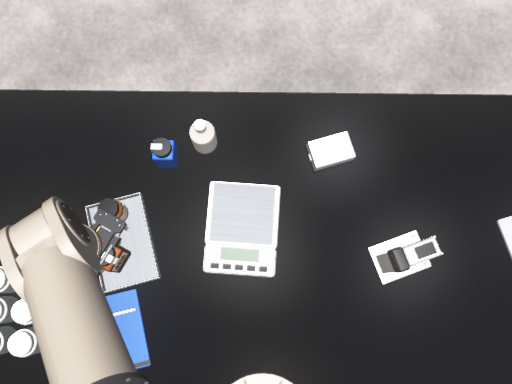

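```bash
python3 -m handwheel '[{"gripper":0.4,"linear":[0.015,-0.004,-0.004],"turn":0},{"gripper":0.4,"linear":[0.03,-0.003,-0.004],"turn":0},{"gripper":0.4,"linear":[0.03,0,0],"turn":0},{"gripper":0.4,"linear":[0.025,0,0],"turn":0},{"gripper":0.4,"linear":[0.015,0,0],"turn":0}]' 25
python3 -m handwheel '[{"gripper":0.4,"linear":[0.01,0,0],"turn":0},{"gripper":0.4,"linear":[0,0,0],"turn":0},{"gripper":0.4,"linear":[0,0,0],"turn":0}]' 25
python3 -c "
from h import *
s=shot('scene','s16.png')
plan([434.6,383.5,84.7],-28.4)
im=s['image'];cv2.imwrite('pics/s16c.png',cv2.cvtColor(cv2.resize(im[60:170,180:320],None,fx=4,fy=4,interpolation=cv2.INTER_CUBIC),cv2.COLOR_RGB2BGR))"
```

```text
time_s: 17.15
position: [435.2, 380.1, 127.8]
eef_rot: [0.106, 1.567, -1.962]
wrist_force: [0.3, -0.7, -3.0]
grip_width: 60.0
time_s: 17.4
position: [436.0, 381.7, 120.7]
eef_rot: [0.609, 1.57, -1.46]
wrist_force: [-0.1, 0.0, -3.0]
grip_width: 59.9
t 17.45 pos [436.1 382.2 121.3] xaxis [ 0.001 -0.    -1.   ] jaw -28.48 tool delta mm [36.6 -2.  -0.4] turn -0.08 (alt 179.9) grip 60.0 F [-0.7 -0.5 -2.8] q [-1.3   0.46  0.61  1.95 -0.34  0.84 -1.01]
```

View pics/s16c.png

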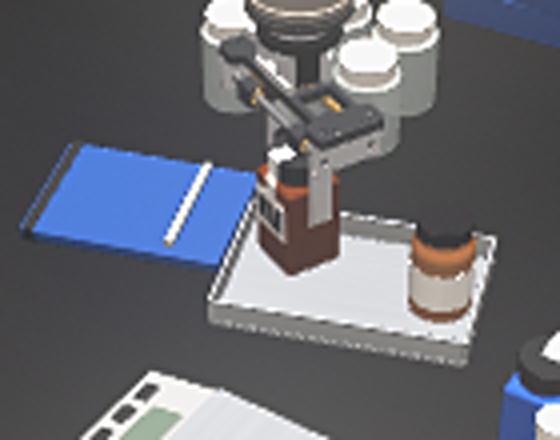

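```bash
python3 -m handwheel '[{"gripper":0.4,"linear":[0.012,-0.001,0],"turn":0},{"gripper":0.4,"linear":[0.01,0,0],"turn":0},{"gripper":0.4,"linear":[0.007,0,0],"turn":0},{"gripper":0.4,"linear":[0.004,0,0],"turn":0},{"gripper":0.4,"linear":[0,0,0],"turn":0}]' 25
python3 -m handwheel '[{"gripper":0.4,"linear":[0,0,0],"turn":0}]' 25
python3 -c "
from h import *
plan([434.6,383.5,84.7],-28.4)"
```

```text
time_s: 17.87
position: [433.9, 382.6, 86.2]
eef_rot: [0.066, 1.568, -2.001]
wrist_force: [-0.6, -0.6, -3.3]
grip_width: 59.4
time_s: 17.95
position: [434.3, 382.9, 87.1]
eef_rot: [0.301, 1.569, -1.766]
wrist_force: [0.6, -0.1, -2.0]
grip_width: 60.1
t 17.95 pos [434.3 382.9  87.1] xaxis [-0.    -0.001 -1.   ] jaw -28.43 tool delta mm [ 2.4 -0.1 -0.7] turn -0.03 (alt 180.0) grip 60.1 F [ 0.6 -0.1 -2. ] q [-1.28  0.5   0.57  1.97 -0.38  0.78 -0.98]
```

```bash
python3 -m handwheel '[{"gripper":0.4,"linear":[0.001,0,0],"turn":0},{"gripper":0.4,"linear":[0.001,0,0],"turn":0},{"gripper":0.4,"linear":[0,0,0],"turn":0},{"gripper":0.4,"linear":[0,0,0],"turn":0}]' 25
python3 -m handwheel '[{"gripper":0.4,"linear":[0.001,0,0],"turn":0},{"gripper":0.4,"linear":[0,0,0],"turn":0},{"gripper":0.4,"linear":[0,0,0],"turn":0}]' 25
```

```text
time_s: 18.28
position: [434.4, 383.1, 85.5]
eef_rot: [0.51, 1.57, -1.557]
wrist_force: [-0.8, -0.5, -2.7]
grip_width: 60.1
time_s: 18.53
position: [434.6, 383.1, 84.7]
eef_rot: [1.08, 1.57, -0.987]
wrist_force: [-0.7, -1.1, 3.8]
grip_width: 59.8
```

Contact (+3.8 N, from −2.7 N hanging). Opening and backing straight up.

```bash
python3 -m handwheel '[{"gripper":0.4,"linear":[0.0005,0,0],"turn":0},{"gripper":0.4,"linear":[0,0,0],"turn":0}]' 25
python3 -m handwheel '[{"gripper":0.7,"linear":[0,0,0],"turn":0},{"gripper":0.8,"linear":[0,0,0],"turn":0},{"gripper":1,"linear":[0,0,0],"turn":0},{"gripper":1,"linear":[0,0,0],"turn":0},{"gripper":1,"linear":[0,0,0],"turn":0}]' 25
python3 -m handwheel '[{"gripper":1,"linear":[0,0,0],"turn":0},{"gripper":1,"linear":[0,0,0],"turn":0},{"gripper":1,"linear":[-0.01,0,0],"turn":0},{"gripper":1,"linear":[-0.025,0,0],"turn":0},{"gripper":1,"linear":[-0.035,0,0],"turn":0}]'
python3 -m handwheel '[{"gripper":1,"linear":[-0.035,0,0],"turn":0},{"gripper":1,"linear":[-0.035,0,0],"turn":0},{"gripper":1,"linear":[-0.035,0,0],"turn":0},{"gripper":1,"linear":[0,0.02,0.02],"turn":0},{"gripper":1,"linear":[0,0.02,0.02],"turn":0}]'
python3 -m handwheel '[{"gripper":1,"linear":[0,0.015,0.035],"turn":0},{"gripper":1,"linear":[0,0.015,0.035],"turn":0},{"gripper":1,"linear":[0,0.015,0.025],"turn":0},{"gripper":1,"linear":[0,0,0],"turn":0}]'
python3 - <<'E'
from h import *
s=shot('scene','s17.png');t=shot('top','t17.png');w=shot('wrist','w17.png')
plan([434.6,383.5,84.7],-28.4)
P=world(t);im=t['image']
def rect(name,box,zl,zh):
    x0,x1,y0,y1=box;m=np.zeros(P.shape[:2],bool);m[y0:y1,x0:x1]=1
    m&=(P[...,2]>zl)&(P[...,2]<zh);q=P[m]
    if len(q)<5: print(name,len(q));return
    R=cv2.minAreaRect(q[:,:2].astype(np.float32)); print(name,len(q),np.round(R[0],1),np.round(R[1],1),round(R[2],1),np.round(np.median(q[:,2]),1))
rect('scanner all',(360,450,225,290),165,190)
rect('jar lid',(95,150,225,285),118,135)
rect('jar sh',(95,150,225,285),90,108)
rect('rjar',(95,130,190,225),95,120);rect('bottle',(185,220,115,160),60,180)
rect('bluejar',(145,185,130,170),80,140)
rect('tip',(300,360,125,175),50,75)
cv2.imwrite('pics/s17c.png',cv2.cvtColor(cv2.resize(s['image'][60:300,80:320],None,fx=2.4,fy=2.4,interpolation=cv2.INTER_CUBIC),cv2.COLOR_RGB2BGR))
E
```

```text
time_s: 18.7
position: [434.6, 383.2, 84.6]
eef_rot: [1.992, 1.571, -0.075]
wrist_force: [-2.6, -3.5, 15.7]
grip_width: 59.7
time_s: 19.12
position: [434.3, 383.0, 83.7]
eef_rot: [0.389, 1.57, -1.678]
wrist_force: [0.4, -1.0, -0.1]
grip_width: 88.9
time_s: 19.53
position: [433.4, 381.9, 153.3]
eef_rot: [0.045, 1.566, -2.022]
wrist_force: [0.1, 0.1, 0.4]
grip_width: 94.0
time_s: 19.95
position: [450.9, 329.8, 261.4]
eef_rot: [2.851, 1.568, 0.787]
wrist_force: [1.1, -0.7, -0.6]
grip_width: 93.9
time_s: 20.28
position: [445.2, 218.0, 259.8]
eef_rot: [-1.704, 1.57, 2.506]
wrist_force: [0.8, -0.5, 0.9]
grip_width: 93.5
t 20.43 pos [445.  224.2 259.6] xaxis [ 0.  0. -1.] jaw -28.45 tool delta mm [ 175.   -85.  -135.1] turn -0.05 (alt 180.0) grip 94.1 F [-0.9  0.1  0.5] q [-1.3   0.11  0.78  1.99 -0.09  1.07 -0.98]
scanner all 1027 [ 451.8 -376.6] [ 59.7 121.8] 19.2 180.6
jar lid 0
jar sh 0
rjar 287 [571.7 418.2] [52.6 47. ] 86.7 109.2
bottle 616 [781.1 174. ] [64.9 70.5] 19.0 116.2
bluejar 503 [734.6 282.4] [60.9 59. ] 89.6 119.6
tip 1205 [ 752.7 -190.3] [ 83.4 121.1] 16.7 62.9
```

View pics/s17c.png

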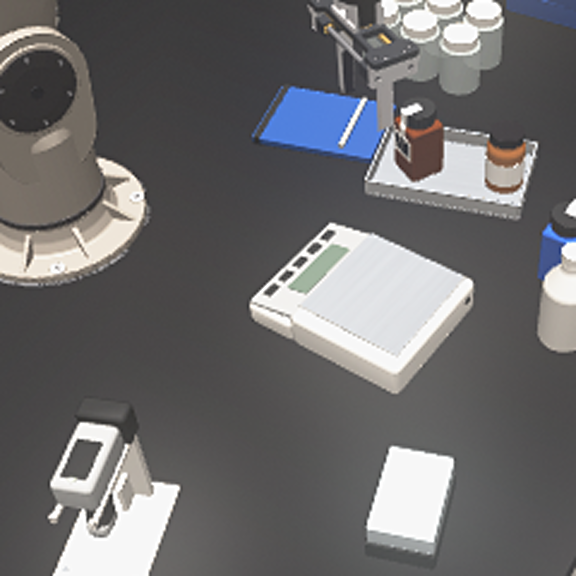

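View pics/t17.png

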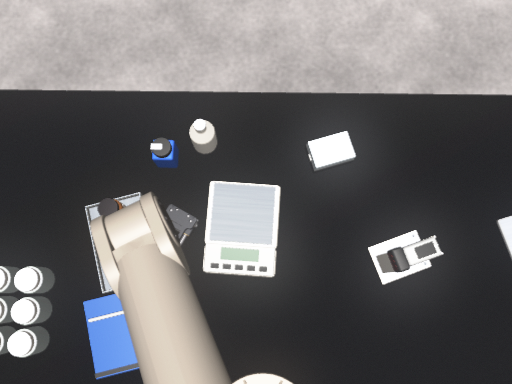

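```bash
python3 -c "
from h import *
s=load('s17.png');P=world(s);m=np.zeros(P.shape[:2],bool);m[95:140,235:272]=1
q=P[m&(P[...,2]>119)&(P[...,2]<132)];print('lid',len(q),q.mean(0),q[:,2].std())
print(r.sign_off())"
```

```text
lid 118 [435.34655378 377.74695202 126.53935328] 2.9595174590599607
the job is handed in; nothing more can be done
None
```

The job is done and handed in at about 20 s of the 56 s allowed. I can't confirm the barcode read, because neither the scanner nor the robot reports one.

- **Scan:** I aimed the scanner at the label from about 10 cm. By my measurements it was within about 2 mm of the label's centre sideways and in height, and within about 2° of square. I held it still there for about 1.7 s.
- **Scanner return:** It went back in the holder, with contact felt before I let go. My last pictures show it level on the prongs. It sits a few millimetres sideways from where it hung at the start; I shifted it about 2 mm on purpose, towards the middle of the prongs.
- **Jar:** It stayed upright the whole way and stands on the tray floor in the free half, about 14 cm from the round jar (centre to centre). I felt floor contact before opening the gripper. The lid top now measures 126.5 mm above the bench, and 126 mm is expected for a jar standing flat.
- **Other items:** The white bottle, tip box and blue jar measured within 1 mm of where they started. The round jar read about 2 mm off, but the arm partly blocked the camera's view of it and I never touched it.
- **One view missing:** The final overhead picture had the arm in front of the square jar, so its position was checked only with the scene camera.

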